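# Load the slide trays on the rocking mixer

### The arm

A 6-joint arm with a two-finger parallel gripper is mounted at the origin on a cart in front of the work surface, level with it; the furniture and walls round the work are solid. World frame = base frame: x ahead of the robot, y to its left, z up, the work surface at z = 0. Lengths are in m, angles in degrees, forces in N, time in s.
With the tool pointing down it reaches from about 0.25 to 0.725 m from the base axis. Payload 9.7 kg.
Tool frame: the origin (TCP) lies between the finger pads; the fingertips stand 25 mm ahead of it and the grasp point (between the pads) lies 6 mm ahead of it; z points along the fingers, y is the line along which they close (so a half turn about z gives the same grasp; the last joint's range is limited). The gripper opens to 85 mm and grips with 20 to 120 N. Pads are 22 mm wide; open, the fingers measure 114 mm over their backs; the gripper's body (76 mm by 85 mm) begins 54 mm behind the grasp point. The pads swing forward as they close: fully open they stand 13 mm farther back than shut.
Start: joints at [-66.979, 4.979, 10.078, 95.1, 0, 90], TCP at [0.215, -0.506, 0.256] pointing down, gripper open.
Joint ranges: [-179.16, 179.16], [-48.56, 103.87], [-65.8, 70.77], [-126.05, 130.52], [-82.76, 87.17], [-180, 180]. Speed limits (degrees/s): [127.2, 127.2, 147.25, 180, 180, 180].

### API

Orientations are given as [roll, pitch, yaw] about the fixed x, y, z axes, in that order (R = Rz(yaw) Ry(pitch) Rx(roll)).
In Python, from workcell import bot gives the robot as it stands.
- The arm moves only by the shell command python3 drive.py 'ROWS' [FORCE]. ROWS is one flat JSON list of numbers that holds 1 to 5 rows one after another, with no inner brackets; each row has 5 numbers: dx, dy, dz in m, then a turn about the tool's z in degrees, then the finger opening in m; each row is the pose to reach, as a shift and turn from the pose commanded when the command began, along the tool's axes at that moment; what a row does not reach only later rows make up. A row lasts 1/12 s, in which the tool goes at most 0.0417 m and 7.16 degrees, less where a joint would pass 70% of its speed; a pose out of reach is approached as far as the arm can. The fingers move at their own pace and stop on an object; FORCE is the grip in N (left out, the last holds). Time passes only in rows, so rows that do not move let the fingers close. It prints the time, the measured TCP pose, the force, the opening and the grip force at its end. Input that does not fit is refused with a message, and nothing moves.
- bot.get_obs(): the state, without advancing time (a new reading comes with each control period).
- bot.camera(name): name is "scene" or "side" or "wrist"; returns the picture (420x560x3 uint8, blue, green, red); there is no depth.
- bot.camera_info(name): a dict with "mtx" (3x3 intrinsics, pixels), "extrinsics" (4x4, takes a point from camera to world coordinates). Camera axes: x right, y down, z forward; pixel columns grow to the right and rows downward; lengths in m; the calibration is good to about 2 mm. A picture is of the moment at which its call begins: read the wrist's pose just before it. camera_info takes no time and is no camera call; for the wrist camera it gives the pose at the moment of the call.
- bot.job_done(): hands the job in; it is judged then, once.
The state is a dict: "time": time; "q": joint angles; "qd": joint speeds; "joint_efforts": joint torques, N m; "ee_pos": TCP position; "tcp_rot": TCP orientation; "wrist_force": force on the tool from outside, world axes, zero at the start; "torque": the same for the moment, N m; "opening": finger opening in m; "grasp_force": force on a finger pad.
Only numpy, scipy, OpenCV 4.12 (cv2) and the standard library are available. Lean on these libraries where they do the work, as an engineer would, in place of code of your own. Each camera call takes 0.05 s, during which the arm holds its last target. There are 200 camera calls.

### The job

Load the mixer: first swing its hold-down bail wide open, by the rubber grip on its left end. Then put every slide tray on the bench into the bay of its own colour, tongue hooked under the lip at the back and lowered until it lies fully down and flat, and with all trays in, swing the bail back down until it rests fully in its catch. Leave the other things on the bench where they are.

Things in the scene. Friction and masses are not known exactly. Their poses are not given: they have to be found in the camera images.
- mixer: white bench rocking mixer, fixed, at rest; platform 172 (x) x 262 (y) mm, its top 44 mm above the bench. Origin: centre of the underside, on the bench; x to its back (the lip side), y to its left, z up. Three open bays 80 mm apart along y: blue (+80), yellow (0), red (-80 mm), each 71 mm wide between steel dividers 7 mm high; a stripe on the lip above shows its colour
- lip_edge (a point): middle of the lower front edge of the retaining lip, at mixer x = +59.5, y = 0, z = 53 mm. The lip runs along the back of all bays: 4 mm thick, 9 mm gap under it, and 10 mm deep to the back wall at x = +69.5 mm. A tray cannot go in flat: its tongue goes under the lip with the near end raised (0.25 rad works), then the near end is lowered behind the sill
- sill (a point): inner foot of the near steel sill of the bays, at mixer x = -55.5, y = 0, z = 44 mm; the sill is 7 mm high, its face leaning outward; from here to the back wall a bay is 125 mm long
- bay_blue (a point): centre of the blue bay on the platform top (80 mm along the mixer's y, 44 mm above the bench); axes as the mixer's. The origin of the seated blue tray lies here (the tray has about 1.5 mm play fore and aft, 2.5 mm to each side)
- bay_yellow (a point): centre of the yellow bay on the platform top (0 mm along the mixer's y, 44 mm above the bench); axes as the mixer's. The origin of the seated yellow tray lies here (the tray has about 1.5 mm play fore and aft, 2.5 mm to each side)
- bay_red (a point): centre of the red bay on the platform top (-80 mm along the mixer's y, 44 mm above the bench); axes as the mixer's. The origin of the seated red tray lies here (the tray has about 1.5 mm play fore and aft, 2.5 mm to each side)
- bail (a joint): angle of the steel hold-down bail, rad: 0 = closed, in its catch forks, its round bar (8 mm thick) lying across the near ends of all bays 2 mm above the rims of seated trays; grows as the bar swings up and toward the robot (mixer -x), up to 2.0. Bar 43 mm from the hinge line. The hinge is stiff (about 2 N at the bar) and stays where left. Beyond 1.4 the bays are clear of it
- bail_grip (a point): middle of the bail's black rubber grip, a round bar 12 mm thick and 42 mm long along the mixer's y, sticking out on the mixer's left (+y) side, on the bar's axis; free all round: pinch it from above, closing along the mixer's x. 62 mm above the bench when closed. It turns with the bail
- bail_hinge (a point): point of the bail's hinge line (along the mixer's y) abreast of the grip's middle but 2 mm nearer the mixer: mixer x = -78, y = +152, z = 62 mm; the grip swings about it at 43 mm, in the mixer's x-z plane
- tray_blue: white slide tray, two glass slides, blue upright fin and blue tongue; 130 g; absent (None) in some starts. Origin: centre of its body's underside; x to the tongue, z up. Body 108 (x) x 66 (y) mm, rim 12 mm high. Tongue at the bottom, 4 mm thick, 50 mm wide, from x = +54 to +68 mm. Fin in the middle: 36 (x) x 9 (y) mm, top at 50 mm; pinch it along y, fingertips above the rim
- tray_yellow: white slide tray, two glass slides, yellow upright fin and yellow tongue; 130 g; absent (None) in some starts. Origin: centre of its body's underside; x to the tongue, z up. Body 108 (x) x 66 (y) mm, rim 12 mm high. Tongue at the bottom, 4 mm thick, 50 mm wide, from x = +54 to +68 mm. Fin in the middle: 36 (x) x 9 (y) mm, top at 50 mm; pinch it along y, fingertips above the rim
- tray_red: white slide tray, two glass slides, red upright fin and red tongue; 130 g; absent (None) in some starts. Origin: centre of its body's underside; x to the tongue, z up. Body 108 (x) x 66 (y) mm, rim 12 mm high. Tongue at the bottom, 4 mm thick, 50 mm wide, from x = +54 to +68 mm. Fin in the middle: 36 (x) x 9 (y) mm, top at 50 mm; pinch it along y, fingertips above the rim
- sample_pot: yellow-capped sample pot, 46 x 46 x 55 mm; a bystander, to be left where it is; origin: centre of its underside
- culture_dish: closed round culture dish, 72 mm across, 15 mm high; a bystander, to be left where it is; origin: centre of its underside
- drop_bottle: brown dropper bottle, white cap, 29 x 28 x 62 mm; a bystander, to be left where it is; origin: centre of its underside
- marker: black and white marker pen lying flat, 17 x 135 x 16 mm, long in y; a bystander, to be left where it is; origin: centre of its underside

How it is judged:
By the outcome, as a careful person would: the job done as asked, in the order asked, and still so for the second after the job is handed in, with the robot touching nothing.
Of tray_blue, tray_yellow, tray_red only 2 to 3 are there at a start; the rules pass over those that are not, and their reading is None.
At some moment in a run one of tray_blue, tray_yellow, tray_red may be knocked a few centimetres aside while the robot is not near it.
Once in a run the grip may slacken for a moment while it holds something.
It also fails if it takes over 210 s, if anything falls off the work surface, if the arm or the gripper's body presses on something with over 40 N, if the wrist force passes 120 N, or if a joint passes its speed limit or range.

## Working session

There is one attempt and no reset: what is moved stays moved. The work goes in short steps, Python scripts to look and compute and a shell command to move; the robot and the scene stay as the last step left them, time stands still between calls to the robot, and variables do not carry over. Pictures are saved under pics/ and viewed, at most 14 in all, crops included, and the job is handed in when it is done.

```bash
ls; mkdir -p pics
python3 - <<'E'
from workcell import bot
import cv2
o=bot.get_obs();print(o)
for n in("scene","side"):
    cv2.imwrite(f"pics/{n}0.png",bot.camera(n));c=bot.camera_info(n);print(n,c)
E
```

```text
drive.py
pics
workcell.py
{'time': 0.0, 'q': array([-6.69788269e+01,  5.00942989e+00,  1.00341423e+01,  9.50986669e+01,
       -1.14514165e-06,  9.00012908e+01]), 'qd': array([ 0.00917717, -0.03376471, -0.04567741, -0.04307875, -0.04583944,
        0.022507  ]), 'joint_efforts': array([ 3.13927245e-03, -5.20397866e+01,  4.64798677e+01,  1.65763136e-02,
        2.21001892e-05,  9.63700479e-07]), 'ee_pos': array([ 0.21501316, -0.50601929,  0.25559628]), 'tcp_rot': array([-1.79926046e+02,  2.81118946e-06,  2.30198823e+01]), 'wrist_force': array([ 1.05682463, -0.20378738, -0.64751953]), 'torque': array([-0.00703808,  0.05457584, -0.03678696]), 'grasp_force': 0.0, 'opening': 0.08523514267340145}
scene {'mtx': array([[426.37603654,   0.        , 278.18194038],
       [  0.        , 426.37603654, 210.19397362],
       [  0.        ,   0.        ,   1.        ]]), 'extrinsics': array([[-0.55195625, -0.42625851,  0.71669239, -0.46755503],
       [-0.83381332,  0.29241662, -0.4682391 ,  0.7026548 ],
       [-0.00998187, -0.85603516, -0.51682121,  0.81024195],
       [ 0.        ,  0.        ,  0.        ,  1.        ]])}
side {'mtx': array([[538.66868637,   0.        , 284.79149179],
       [  0.        , 538.66868637, 216.01288975],
       [  0.        ,   0.        ,   1.        ]]), 'extrinsics': array([[ 9.37529706e-01, -1.94790974e-01,  2.88261214e-01,
         8.89771069e-02],
       [-3.47903621e-01, -5.27439542e-01,  7.75093930e-01,
        -1.20922384e+00],
       [ 1.05906101e-03, -8.26960704e-01, -5.62258724e-01,
         9.92353089e-01],
       [ 0.00000000e+00,  0.00000000e+00,  0.00000000e+00,
         1.00000000e+00]])}
```
View pics/scene0.png

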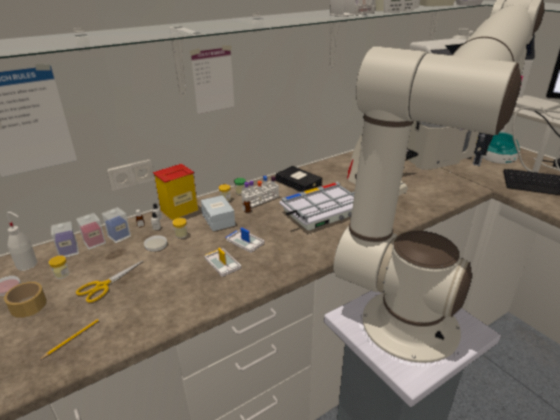

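View pics/side0.png

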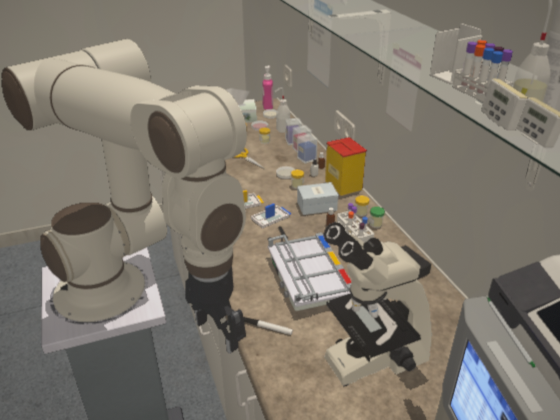

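The scene view shows the blue tray at about (243,238), the yellow tray at about (222,262), and the mixer at about (320,207). The side view shows the lip stripes at blue (324,241), yellow (334,258) and red (345,275). No red tray is visible so far.

Create h.py:
```python
import numpy as np, cv2
from workcell import bot
from scipy.spatial.transform import Rotation as R
def cam(n):
    c=bot.camera_info(n); return np.array(c["mtx"]),np.array(c["extrinsics"])
def ray(px,c,z):
    K,E=c; d=E[:3,:3]@np.linalg.inv(K)@np.array([px[0],px[1],1.]); return E[:3,3]+d*(z-E[2,3])/d[2]
def proj(p,c):
    K,E=c; q=K@(E[:3,:3].T@(np.asarray(p,float)-E[:3,3])); return q[:2]/q[2]
def tri(p1,c1,p2,c2):
    A=[];b=[]
    for p,(K,E) in((p1,c1),(p2,c2)):
        d=E[:3,:3]@np.linalg.inv(K)@np.array([p[0],p[1],1.]);d/=np.linalg.norm(d);M=np.eye(3)-np.outer(d,d);A.append(M);b.append(M@E[:3,3])
    return np.linalg.solve(sum(A),sum(b))
def pose():
    o=bot.get_obs(); return o["ee_pos"],R.from_euler("xyz",o["tcp_rot"],degrees=True).as_matrix()
def go(p):  # world target TCP -> tool shift
    e,T=pose(); return np.round(T.T@(np.asarray(p)-e),4)
def mask(im,lo,hi):
    return cv2.inRange(cv2.cvtColor(im,cv2.COLOR_BGR2HSV),np.array(lo),np.array(hi))
COL=dict(blue=((105,150,60),(125,255,255)),yellow=((18,150,90),(32,255,255)),red=((172,150,60),(180,255,255)))
def blobs(im,col,amin=8):
    m=mask(im,*COL[col]); 
    if col=="red": m|=mask(im,(0,150,60),(8,255,255))
    n,l,s,c=cv2.connectedComponentsWithStats(m)
    return [(np.round(c[i],1).tolist(),s[i].tolist()) for i in range(1,n) if s[i,4]>=amin]
```

Run:
```python
from h import *
for n,L in(("scene",[((243,238),.03),((222,262),.03),((320,207),.05)]),("side",[((270,213),.03),((247,198),.03),((324,241),.057),((334,258),.057),((345,275),.057),((180,240),0)])):
    for p,z in L: print(n,p,ray(p,cam(n),z).round(3))
w=cam("wrist");print(w[1].round(3),w[0].round(0)); print(pose())
for n in("scene","side"):
    im=cv2.imread(f"pics/{n}0.png")
    for c in COL: print(n,c,blobs(im,c))
```

```text
scene (243, 238) [0.535 0.184 0.03 ]
scene (222, 262) [0.461 0.296 0.03 ]
scene (320, 207) [ 0.522 -0.118  0.05 ]
side (270, 213) [0.544 0.15  0.03 ]
side (247, 198) [0.501 0.262 0.03 ]
side (324, 241) [ 0.63  -0.08   0.057]
side (334, 258) [ 0.624 -0.161  0.057]
side (345, 275) [ 0.622 -0.237  0.057]
side (180, 240) [0.25  0.147 0.   ]
[[ 0.39  -0.88  -0.273  0.285]
 [-0.921 -0.372 -0.115 -0.477]
 [-0.     0.296 -0.955  0.374]
 [ 0.     0.     0.     1.   ]] [[355.   0. 284.]
 [  0. 355. 207.]
 [  0.   0.   1.]]
(array([ 0.21502498, -0.50604139,  0.25564385]), array([[ 9.20361667e-01,  3.91067951e-01, -5.08847935e-04],
       [ 3.91068281e-01, -9.20360988e-01,  1.11871981e-03],
       [-3.08283238e-05, -1.22862112e-03, -9.99999245e-01]]))
scene blue [([292.8, 195.9], [287, 194, 12, 5, 17]), ([244.7, 234.3], [241, 228, 8, 13, 70])]
scene yellow [([176.5, 198.6], [155, 175, 43, 53, 1366]), ([224.0, 187.6], [219, 184, 11, 8, 71]), ([310.8, 190.0], [304, 187, 14, 6, 44]), ([221.6, 255.1], [218, 248, 8, 16, 70]), ([57.0, 261.2], [49, 256, 17, 12, 162]), ([94.0, 289.8], [76, 279, 35, 24, 
[... 457 characters left out ...]
490, 379, 4, 7, 19]), ([501.4, 399.4], [497, 391, 10, 17, 62]), ([511.4, 415.6], [508, 411, 8, 9, 37])]
side yellow [([523.8, 90.4], [522, 89, 4, 4, 12]), ([264.3, 130.5], [260, 128, 10, 6, 53]), ([345.8, 171.2], [326, 146, 40, 49, 1280]), ([242.6, 153.9], [236, 149, 12, 9, 53]), ([297.4, 173.5], [292, 170, 12, 8, 84]), ([244.9, 195.0], [243, 190, 4, 12, 36]), ([260.1, 198.7], [257, 195, 7, 8, 19]), ([361.9, 200.2], [356, 196, 13, 10, 109]), ([333.7, 257.8], [328, 252, 12, 13, 70])]
side red [([542.9, 36.1], [541, 34, 5, 6, 17]), ([479.8, 47.7], [475, 40, 12, 16, 42]), ([346.1, 146.6], [327, 138, 39, 19, 423]), ([350.6, 214.0], [349, 212, 5, 6, 21]), ([344.9, 275.8], [339, 269, 12, 14, 73])]
```

```bash
python3 drive.py '[0.09,-0.162,-0.045,0,0.085,0.09,-0.162,-0.045,0,0.085,0.09,-0.162,-0.045,0,0.085,0.09,-0.162,-0.045,0,0.085,0.09,-0.162,-0.045,0,0.085]' | tail -3
python3 drive.py '[0.09,-0.162,-0.045,26,0.085,0.09,-0.162,-0.045,26,0.085,0.09,-0.162,-0.045,26,0.085,0.09,-0.162,-0.045,26,0.085,0.09,-0.162,-0.045,26,0.085]'|tail -3
python3 drive.py '[0.16,0,0,0,0.085,0.16,0,0,0,0.085,0.16,0,0,0,0.085,0.16,0,0,0,0.085,0.16,0,0,0,0.085]'|tail -3
python3 drive.py '[0.12,0,0,0,0.085,0.12,0,0,0,0.085,0.12,0,0,0,0.085,0.12,0,0,0,0.085,0.12,0,0,0,0.085]'|tail -3
python3 - <<'E'
from h import *
print(pose()[0].round(3), bot.get_obs()["tcp_rot"].round(2))
cv2.imwrite("pics/w1.png",bot.camera("wrist"))
w=cam("wrist");np.savez("w1.npz",K=w[0],E=w[1])
for n in("scene","side"): 
    im=bot.camera(n);cv2.imwrite(f"pics/{n}1.png",im); print(n,"red",blobs(im,"red"))
E
```

```text
wrist_force: [0.5, 0.8, -0.0]
opening: 0.0848
grasp_force: 0.0
wrist_force: [1.8, 0.7, -0.4]
opening: 0.085
grasp_force: 0.0
wrist_force: [0.6, -0.5, -0.2]
opening: 0.0852
grasp_force: 0.0
wrist_force: [0.2, 0.8, -0.3]
opening: 0.0848
grasp_force: 0.0
[ 0.534 -0.158  0.342] [-179.94    0.28   -2.93]
scene red [([172.6, 172.3], [154, 164, 40, 18, 386]), ([259.2, 182.7], [258, 181, 4, 5, 13]), ([328.7, 185.0], [323, 183, 12, 5, 26])]
side red [([542.9, 36.1], [541, 34, 5, 6, 17]), ([478.0, 49.2], [475, 40, 8, 16, 31]), ([483.9, 44.3], [483, 41, 3, 9, 11]), ([346.2, 146.6], [327, 138, 39, 19, 419]), ([350.5, 213.9], [349, 212, 5, 6, 18]), ([344.9, 275.8], [339, 269, 12, 14, 73])]
```

View pics/w1.png

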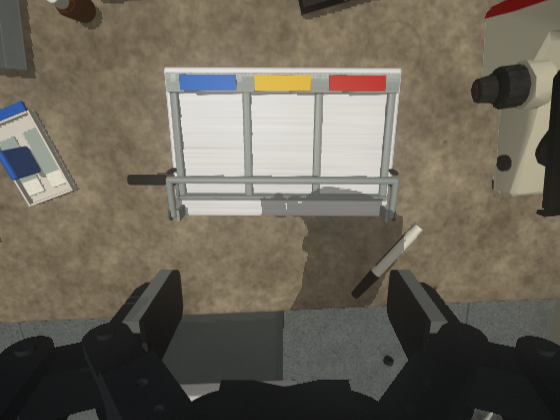

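The wrist view shows the mixer with its back edge at row 69 between columns 165 and 400. The stripes are at row 82, the bail bar at row 181, and the grip at (128–167, 180). The marker is at (388,262) and the blue tray at (30,160). There is no red tray here.

Run:
```python
from h import *
d=np.load("w1.npz");c=(d["K"],d["E"]);im=cv2.imread("pics/w1.png")
P={}
for col in COL:
    b=max((b for b in blobs(im,col,100) if 60<b[0][1]<110),key=lambda b:b[1][4]);P[col]=ray(b[0],c,.057);x,y,w,h,_=b[1]
    print(col,b,P[col].round(4),ray((b[0][0],y),c,.057).round(4)[:2],ray((b[0][0],y+h),c,.057).round(4)[:2])
v=P["blue"]-P["red"];yaw=np.arctan2(-v[0],v[1]);print("pitch",np.linalg.norm(v),"yaw",np.degrees(yaw))
m=mask(im,(0,0,0),(180,255,70));m[:165]=0;m[195:]=0;m[:,:120]=0;m[:,170:]=0
ys,xs=np.nonzero(m);print("grip px",xs.min(),xs.max(),ys.min(),ys.max())
g=ray(((xs.min()+167.5)/2,np.median(ys[xs<160])),c,.062);print("grip",g)
for p in((128,180),(167,180)):print(ray(p,c,.062))
for p in((175,216),(392,216),(165,69),(400,69)):print(p,ray(p,c,.044))
cv2.imwrite("pics/w1c.png",cv2.resize(im[50:230,120:420],None,fx=2.6,fy=2.6,interpolation=cv2.INTER_CUBIC))
# side-view stripes for check
s=cam("side");ims=cv2.imread("pics/side1.png")
for col,px in(("blue",(323.4,241.3)),("yellow",(333.7,257.8)),("red",(344.9,275.8))): print(col,ray(px,s,.057).round(4),proj(P[col],s).round(1))
```

```text
Traceback (most recent call last):
ValueError: max() iterable argument is empty
```

```bash
sed -i 's/(105,150,60),(125/(100,120,60),(128/; s/(18,150,90),(32/(15,120,80),(35/' h.py
python3 - <<'E'
from h import *
d=np.load("w1.npz");c=(d["K"],d["E"]);im=cv2.imread("pics/w1.png")
hsv=cv2.cvtColor(im,cv2.COLOR_BGR2HSV);print(hsv[82,210],hsv[82,282],hsv[82,356])
P={}
for col in COL:
    L=[b for b in blobs(im,col,100) if 60<b[0][1]<110]
    if not L: print("none",col);continue
    b=max(L,key=lambda b:b[1][4]);P[col]=ray(b[0],c,.057);x,y,w,h,_=b[1]
    print(col,b,P[col].round(4),ray((b[0][0],y),c,.057).round(4)[:2],ray((b[0][0],y+h),c,.057).round(4)[:2])
v=P["blue"]-P["red"];yaw=np.arctan2(-v[0],v[1]);print("pitch",np.linalg.norm(v),"yaw",np.degrees(yaw))
m=mask(im,(0,0,0),(180,255,70));m[:165]=0;m[195:]=0;m[:,:120]=0;m[:,170:]=0
ys,xs=np.nonzero(m);print("grip px",xs.min(),xs.max(),ys.min(),ys.max())
for p in((128,180),(167,180)):print(ray(p,c,.062))
for p in((175,216),(392,216),(165,69),(400,69)):print(p,ray(p,c,.044))
cv2.imwrite("pics/w1c.png",cv2.resize(im[50:230,120:420],None,fx=2.6,fy=2.6,interpolation=cv2.INTER_CUBIC))
s=cam("side")
for col,px in(("blue",(323.4,241.3)),("yellow",(333.7,257.8)),("red",(344.9,275.8))): print(col,ray(px,s,.057).round(4))
E
```

```text
[109 142 191] [ 22 165 223] [  2 171 188]
blue ([207.2, 82.0], [179, 75, 57, 15, 838]) [ 0.6282 -0.0803  0.057 ] [ 0.6352 -0.0811] [ 0.62   -0.0793]
yellow ([282.8, 82.3], [255, 75, 56, 16, 870]) [ 0.6236 -0.1615  0.057 ] [ 0.6309 -0.1619] [ 0.6147 -0.161 ]
red ([357.7, 82.8], [330, 76, 56, 15, 813]) [ 0.6188 -0.2419  0.057 ] [ 0.6256 -0.2419] [ 0.6104 -0.242 ]
pitch 0.1619422357892866 yaw -3.33674774871255
grip px 127 169 170 184
[0.52677914 0.02238643 0.062     ]
[ 0.52439009 -0.02247475  0.062     ]
(175, 216) [ 0.47458406 -0.01914752  0.044     ]
(392, 216) [ 0.46025099 -0.28832312  0.044     ]
(165, 69) [ 0.64467776 -0.03290712  0.044     ]
(400, 69) [ 0.63094011 -0.29078958  0.044     ]
blue [ 0.628  -0.0803  0.057 ]
yellow [ 0.624 -0.16   0.057]
red [ 0.62   -0.2398  0.057 ]
```

View pics/w1c.png

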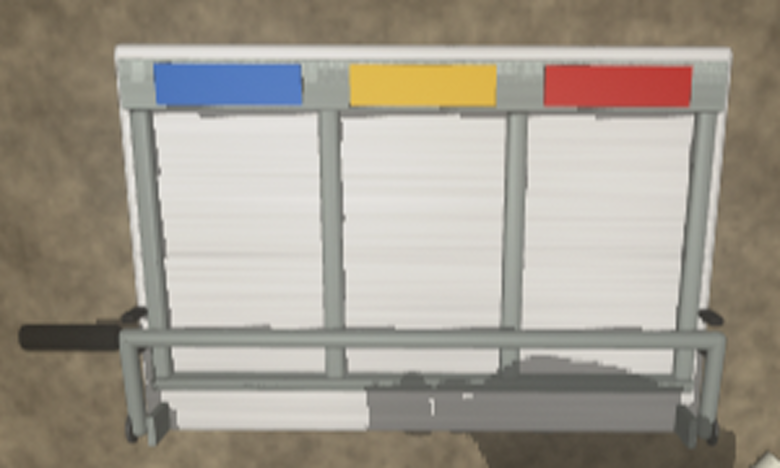

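```bash
python3 drive.py '[-0.0155,-0.157,0.1,-35,0.05,-0.0155,-0.157,0.1,-35,0.05,-0.0155,-0.157,0.1,-35,0.05,-0.0155,-0.157,0.1,-35,0.05,-0.0155,-0.157,0.1,-35,0.05]' |tail -3
python3 drive.py '[0,0,0.05,-35,0.05,0,0,0.05,-35,0.05,0,0,0.05,-35,0.05,0,0,0.05,-35,0.05,0,0,0.05,-35,0.05]' |tail -3
python3 drive.py '[0,0,0,-20,0.05,0,0,0,-20,0.05,0,0,0,-20,0.05,0,0,0,-20,0.05]' |tail -3
python3 - <<'E'
from h import *
print(pose()[0].round(4), bot.get_obs()["tcp_rot"].round(2), go((.5262,-.0005,.068)))
im=bot.camera("wrist");cv2.imwrite("pics/w2.png",im)
w=cam("wrist");np.savez("w2.npz",K=w[0],E=w[1])
E
```

```text
wrist_force: [-0.8, 0.9, -0.4]
opening: 0.05
grasp_force: 0.0
wrist_force: [-0.7, -1.1, 0.3]
opening: 0.05
grasp_force: 0.0
wrist_force: [-0.3, 0.3, 0.1]
opening: 0.0498
grasp_force: 0.0
[ 0.525  -0.0011  0.1963] [ 1.7986e+02 -1.0000e-02  8.7240e+01] [0.0006 0.0009 0.1283]
```

View pics/w2.png

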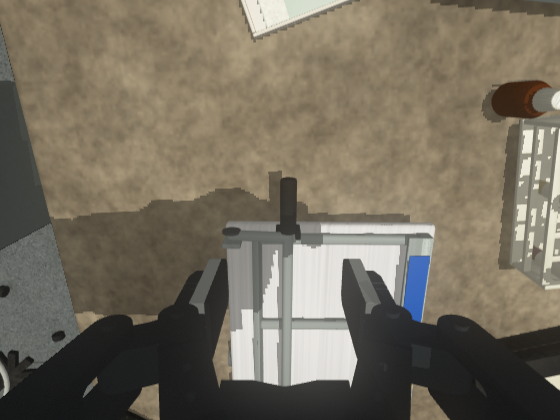

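The black grip spans rows 178–230 at column 288, centred between the pads.

```bash
python3 - <<'E'
from h import *
d=np.load("w2.npz");c=(d["K"],d["E"])
for p in((288.5,178),(288.5,228)):print(ray(p,c,.062))
E
python3 drive.py '[0.001,0.0005,0.128,0,0.05,0.001,0.0005,0.128,0,0.05,0.001,0.0005,0.128,0,0.05,0.001,0.0005,0.128,0,0.05,0.001,0.0005,0.128,0,0.05]'
python3 drive.py '[0,0,0,0,0,0,0,0,0,0,0,0,0,0,0,0,0,0,0,0,0,0,0,0,0]' 40
```

```text
[0.52957983 0.01784552 0.062     ]
[ 0.52754895 -0.02082195  0.062     ]
time: 3.55
ee_pos: [0.5246, 0.0001, 0.0659]
tcp_rot: [-179.8, 0.0, 86.9]
wrist_force: [-0.9, 0.4, 0.3]
opening: 0.0501
grasp_force: 0.0
time: 3.97
ee_pos: [0.5278, 0.0003, 0.0688]
tcp_rot: [179.8, -0.0, 87.0]
wrist_force: [3.3, 0.7, 4.7]
opening: 0.0106
grasp_force: 39.0
```

```bash
python3 drive.py '[0,-0.0009,-0.0085,0,0,0,-0.0034,-0.0167,0,0,0,-0.0075,-0.0243,0,0,0,-0.013,-0.0308,0,0,0,-0.0198,-0.0362,0,0]'
python3 drive.py '[0,-0.0076,-0.0039,0,0,0,-0.0159,-0.0062,0,0,0,-0.0245,-0.0068,0,0,0,-0.033,-0.0057,0,0,0,-0.0391,-0.0038,0,0]'
python3 drive.py '[0,0,0,0,0,0,0,0,0,0]'
```

```text
time: 4.38
ee_pos: [0.5097, 0.0013, 0.1052]
tcp_rot: [179.6, -0.0, 87.0]
wrist_force: [14.0, -0.4, 4.4]
opening: 0.0107
grasp_force: 39.0
time: 4.8
ee_pos: [0.47, 0.0034, 0.1101]
tcp_rot: [179.5, -0.0, 87.0]
wrist_force: [7.2, -0.9, 4.5]
opening: 0.0109
grasp_force: 40.5
time: 4.97
ee_pos: [0.4689, 0.0035, 0.1093]
tcp_rot: [179.7, -0.0, 87.0]
wrist_force: [0.6, 0.7, 11.5]
opening: 0.0102
grasp_force: 41.3
```

```bash
python3 drive.py '[0,0,0,0,0.05,0,0,0,0,0.05,0,0,-0.12,0,0.05,0,0,-0.12,0,0.05,0,0,-0.12,0,0.05]' |tail -6
python3 drive.py '[0.18,0,-0.12,0,0.085,0.18,0,-0.12,0,0.085,0.18,0,-0.12,0,0.085,0.18,0,-0.12,0,0.085,0.18,0,-0.12,0,0.085]' |tail -6
python3 drive.py '[0.04,0.04,0,0,0.085,0.04,0.04,0,0,0.085,0.04,0.04,0,0,0.085]'|tail -6
python3 - <<'E'
from h import *
print(pose()[0].round(4), bot.get_obs()["tcp_rot"].round(2))
im=bot.camera("wrist");cv2.imwrite("pics/w3.png",im)
w=cam("wrist");np.savez("w3.npz",K=w[0],E=w[1])
for col,z in (("blue",.05),("yellow",.05)):
    for b in blobs(im,col,60): print(col,b,ray(b[0],w,z).round(3))
E
```

```text
time: 5.38
ee_pos: [0.4668, 0.0033, 0.2284]
tcp_rot: [-179.9, 0.0, 87.0]
wrist_force: [0.4, -0.3, 0.6]
opening: 0.0501
grasp_force: 0.0
time: 5.8
ee_pos: [0.476, 0.1779, 0.3433]
tcp_rot: [-180.0, 0.0, 87.0]
wrist_force: [0.8, 0.5, 0.3]
opening: 0.085
grasp_force: 0.0
time: 6.05
ee_pos: [0.5201, 0.2168, 0.3402]
tcp_rot: [-179.9, 0.1, 87.2]
wrist_force: [0.8, -0.9, -0.6]
opening: 0.0851
grasp_force: 0.0
[0.5201 0.2168 0.3402] [-1.7985e+02  6.0000e-02  8.7150e+01]
blue ([352.8, 179.1], [344, 161, 19, 37, 354]) [0.598 0.194 0.05 ]
blue ([311.8, 203.6], [298, 197, 27, 14, 167]) [0.549 0.166 0.05 ]
blue ([373.6, 373.9], [367, 357, 15, 35, 398]) [ 0.629 -0.09   0.05 ]
yellow ([454.7, 54.5], [431, 31, 48, 48, 1780]) [0.705 0.324 0.05 ]
yellow ([539.4, 106.9], [521, 55, 39, 105, 3161]) [0.804 0.265 0.05 ]
yellow ([307.1, 102.7], [301, 82, 13, 43, 475]) [0.547 0.283 0.05 ]
yellow ([255.2, 108.8], [239, 104, 33, 11, 246]) [0.489 0.279 0.05 ]
yellow ([542.9, 252.5], [524, 235, 36, 37, 1095]) [0.836 0.087 0.05 ]
```

View pics/w3.png

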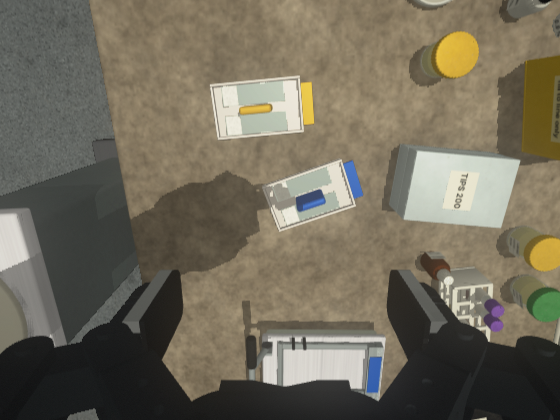

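The wrist view shows both trays with their tongues toward +x. The yellow rim corners are at (211,85), (300,76), (304,131) and (218,139). The blue rim corners are at (263,185), (343,161), (356,206) and (279,231).

Run:
```python
from h import *
d=np.load("w3.npz");c=(d["K"],d["E"])
T=dict(yellow=[(211,85),(300,76),(304,131),(218,139)],blue=[(263,185),(343,161),(356,206),(279,231)])
F=dict(yellow=(255.5,109),blue=(312,203.5))
for k,q in T.items():
    p=np.array([ray(a,c,.012)[:2] for a in q]);u=(p[1]-p[0]+p[2]-p[3])/2
    print(k,p.mean(0).round(4),"len",np.linalg.norm(u).round(3),"wid",np.linalg.norm((p[0]-p[3]+p[1]-p[2])/2).round(3),"yaw",np.degrees(np.arctan2(u[1],u[0])).round(2),"fin",ray(F[k],c,.045)[:2].round(4))
```

```text
yellow [0.4898 0.2786] len 0.107 wid 0.064 yaw 2.35 fin [0.4892 0.279 ]
blue [0.5491 0.1646] len 0.107 wid 0.065 yaw 15.14 fin [0.5494 0.1648]
```

```bash
python3 drive.py '[-0.0506,0.0318,0.14,35,0.05,-0.0506,0.0318,0.14,35,0.05,-0.0506,0.0318,0.14,35,0.05,-0.0506,0.0318,0.14,35,0.05,-0.0506,0.0318,0.14,35,0.05]' |tail -6
python3 drive.py '[0,0,0,35,0.04,0,0,0,35,0.04,0,0,0,35,0.04,0,0,0,35,0.04,0,0,0,35,0.04]' |tail -6
python3 drive.py '[0,0,0,2,0.04,0,0,0,2,0.04]' |tail -6
python3 - <<'E'
from h import *
im=bot.camera("wrist");cv2.imwrite("pics/w4.png",im);w=cam("wrist")
print(go((.5493,.1647,.042)), bot.get_obs()["tcp_rot"])
for b in blobs(im,"blue",60): print(b,ray(b[0],w,.05).round(4),ray(b[0],w,.004).round(4))
E
```

```text
time: 6.52
ee_pos: [0.5455, 0.1589, 0.1961]
tcp_rot: [-179.7, 0.4, 51.5]
wrist_force: [-0.4, 0.1, 0.6]
opening: 0.0504
grasp_force: 0.0
time: 6.93
ee_pos: [0.5468, 0.161, 0.2026]
tcp_rot: [180.0, 0.0, 16.6]
wrist_force: [0.4, -0.0, 0.0]
opening: 0.0393
grasp_force: 0.0
time: 7.1
ee_pos: [0.5493, 0.1535, 0.2026]
tcp_rot: [-179.7, 0.0, 15.6]
wrist_force: [-0.8, -0.4, -0.4]
opening: 0.0402
grasp_force: 0.0
[ 0.0028 -0.0096  0.1606] [-1.79693535e+02  4.96787448e-03  1.56036943e+01]
([268.9, 110.8], [240, 103, 58, 17, 908]) [0.6098 0.1831 0.05  ] [0.6077 0.1847 0.004 ]
([268.8, 191.3], [263, 170, 12, 43, 433]) [0.5506 0.1675 0.05  ] [0.5384 0.1665 0.004 ]
```

View pics/w4.png

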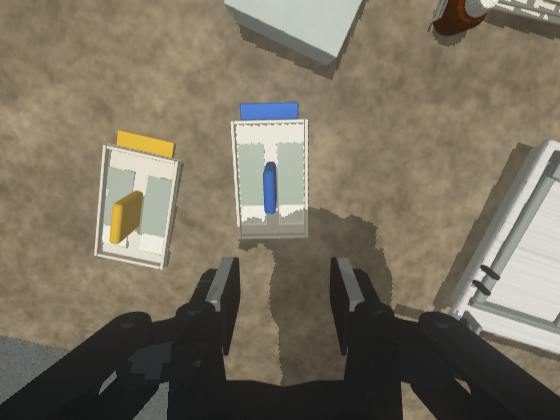

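The wrist view shows the blue tray upright in the frame, tongue at (269,111) and fin at (269,191), aligned with the tool. The pose may not have settled, so I'll measure again.

```bash
python3 drive.py '[0,0,0,0,0.04,0,0,0,0,0.04,0,0,0,0,0.04]'
python3 - <<'E'
from h import *
w=cam("wrist");im=bot.camera("wrist");w2=cam("wrist");print(np.abs(w[1]-w2[1]).max())
print(bot.get_obs()["ee_pos"])
B=blobs(im,"blue",60);print(B)
t=ray(B[0][0],w,.004);f=ray(B[1][0],w,.047);print(t,f)
u=f-t;ang=np.degrees(np.arctan2(t[1]-f[1],t[0]-f[0]));print(ang,np.hypot(*u[:2]),"fin->",go((f[0],f[1],.042)))
r=cv2.minAreaRect(cv2.findNonZero(mask(im,*COL["blue"])[:140]));print(r)
E
```

```text
time: 7.4
ee_pos: [0.5496, 0.155, 0.2024]
tcp_rot: [-179.7, 0.0, 15.7]
wrist_force: [0.1, -0.3, 0.6]
opening: 0.04
grasp_force: 0.0
9.512578473305777e-05
[0.54960947 0.15514655 0.20235254]
[([270.8, 111.4], [242, 103, 58, 17, 913]), ([270.5, 192.0], [265, 171, 12, 43, 433])]
[0.60778757 0.18425183 0.004     ] [0.54980022 0.16718022 0.047     ]
16.404550170698773 0.06044809204351092 fin-> [ 0.0034 -0.0107  0.1604]
((270.5, 111.0), (16.0, 57.0), 90.0)
```

```bash
python3 drive.py '[0.003,-0.010,0.13,0,0.04,0.003,-0.010,0.13,0,0.04,0.003,-0.010,0.13,0,0.04,0.003,-0.010,0.16,0,0.04,0.003,-0.010,0.16,0,0.04]'
python3 drive.py '[0,0,0,0,0,0,0,0,0,0,0,0,0,0,0,0,0,0,0,0,0,0,0,0,0]' 60
python3 drive.py '[0,0,-0.05,0,0,0,0,-0.1,0,0,0,0,-0.15,0,0,0,0,-0.15,0,0,0,0,-0.15,0,0]'
```

```text
time: 7.87
ee_pos: [0.5495, 0.161, 0.0374]
tcp_rot: [-179.5, 0.2, 16.2]
wrist_force: [-1.2, -0.6, 0.8]
opening: 0.0401
grasp_force: 0.0
time: 8.28
ee_pos: [0.5514, 0.1616, 0.0432]
tcp_rot: [-179.5, -0.1, 16.2]
wrist_force: [-0.2, 1.1, 1.9]
opening: 0.0081
grasp_force: 59.1
time: 8.7
ee_pos: [0.5533, 0.1606, 0.1994]
tcp_rot: [-179.5, -0.5, 16.1]
wrist_force: [-0.3, -1.2, -0.3]
opening: 0.0082
grasp_force: 58.8
```

```bash
python3 drive.py '[-0.015,0.045,-0.01,0,0,-0.03,0.09,-0.01,0,0,-0.045,0.135,-0.01,0,0,-0.06,0.18,-0.01,0,0,-0.0737,0.2248,-0.01,0,0]' |tail -6
python3 drive.py '[0,0,0,6,0,0,0,0,12,0,0,0,0,19.2,0,0,0,0,19.2,0,0,0,0,19.2,0]'
python3 - <<'E'
from h import *
w=cam("wrist");im=bot.camera("wrist");cv2.imwrite("pics/w5.png",im);np.savez("w5.npz",K=w[0],E=w[1]);print(bot.get_obs()["ee_pos"],bot.get_obs()["tcp_rot"])
s=bot.camera("side");cv2.imwrite("pics/s5.png",s)
E
```

```text
time: 9.12
ee_pos: [0.5432, -0.049, 0.2002]
tcp_rot: [-179.5, 0.0, 16.2]
wrist_force: [1.5, -0.7, -0.5]
opening: 0.0081
grasp_force: 58.9
time: 9.53
ee_pos: [0.5437, -0.0473, 0.2001]
tcp_rot: [-179.5, 0.2, -2.8]
wrist_force: [-0.5, -0.1, -1.3]
opening: 0.0077
grasp_force: 59.1
[ 0.54375706 -0.04715175  0.20021952] [-179.50602354    0.20116512   -2.79338584]
```

View pics/w5.png

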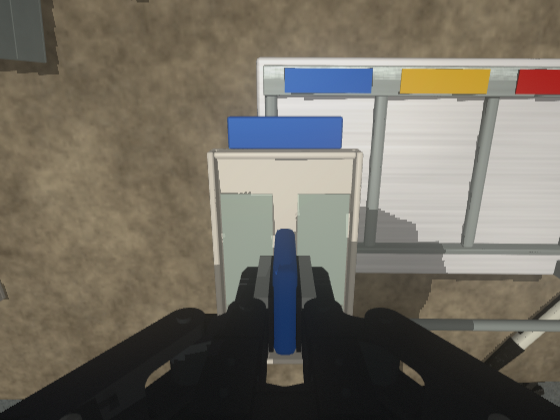

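The tray is held straight with its tongue at (285,132), and the blue stripe is at (328,80). The tray still needs about 29 mm more toward −y.

```bash
cat > rel.py <<'E'
from h import *
def rel(im,w,col,dz=.042):
    e,T=pose()
    zt=e[2]-dz
    B=sorted([b for b in blobs(im,col,150)],key=lambda b:-b[1][4])
    S={}
    for k in COL:
        L=[b for b in blobs(im,k,150) if b[0][1]<105 and b[1][3]<40 and b[1][0]>1 and b[1][0]+b[1][2]<559]
        if L: S[k]=ray(min(L,key=lambda b:b[0][1])[0],w,.057)
    return B,S,zt
E
python3 - <<'E'
from rel import *
d=np.load("w5.npz");w=(d["K"],d["E"]);im=cv2.imread("pics/w5.png")
B,S,zt=rel(im,w,"blue");print(B);print({k:v.round(4) for k,v in S.items()})
m=mask(im,*COL["blue"]);m[:100]=0;m[160:]=0
r=cv2.minAreaRect(cv2.findNonZero(m));print(r)
t=ray(r[0],w,zt+.004);print("tongue",t,"tray-TCP",(t-pose()[0]).round(4))
v=S["blue"]-S["yellow"];print("pitch",np.linalg.norm(v),np.degrees(np.arctan2(-v[0],v[1])))
# tray rim corners z=zt+.012
p=[ray(q,w,zt+.012) for q in((210,152),(361,152))];print(p, np.linalg.norm(p[0]-p[1]))
for q in((330,95),(440,96)): print("lip front top",ray(q,w,.057))
for q in((380,246),(470,246)): print("sill",ray(q,w,.051))
for q in((270,105),(380,100),(490,100)): print("divider back",ray(q,w,.051))
E
```

```text
[([284.4, 131.9], [227, 117, 115, 31, 3516]), ([284.3, 299.6], [273, 240, 24, 115, 2367]), ([327.8, 80.4], [285, 68, 88, 25, 2084])]
{'blue': array([ 0.6284, -0.0807,  0.057 ]), 'yellow': array([ 0.6241, -0.1612,  0.057 ])}
((284.0, 132.0), (30.0, 114.0), 90.0)
tongue [ 0.60490284 -0.05010729  0.16232733] tray-TCP [ 0.0611 -0.003  -0.038 ]
pitch 0.08063659716278568 -3.093244334347862
[array([ 0.59904102, -0.01901475,  0.17032733]), array([ 0.59590132, -0.08172193,  0.17032733])] 0.0627857353677991
lip front top [ 0.61872273 -0.08211061  0.057     ]
lip front top [ 0.61411628 -0.15886981  0.057     ]
sill [ 0.49925543 -0.12190874  0.051     ]
sill [ 0.49577566 -0.19479819  0.051     ]
divider back [ 0.6140196  -0.03939821  0.051     ]
divider back [ 0.61343139 -0.11860926  0.051     ]
divider back [ 0.60940588 -0.19722328  0.051     ]
```

```bash
python3 drive.py '[0.0,0.0145,0,0.3,0,0.0,0.0288,0,0.3,0,0.0,0.0288,0.035,0.3,0,0.0,0.0288,0.07,0.3,0,0.0,0.0288,0.07,0.3,0]'
python3 - <<'E'
from h import *
print(go((.5451,-.076,.13)))
w=cam("wrist");im=bot.camera("wrist");cv2.imwrite("pics/w6.png",im);np.savez("w6.npz",K=w[0],E=w[1])
for b in blobs(im,"blue",200):print(b)
E
```

```text
time: 10.05
ee_pos: [0.5391, -0.0749, 0.1236]
tcp_rot: [-179.5, 0.7, -3.2]
wrist_force: [-1.5, 1.0, -2.9]
opening: 0.0083
grasp_force: 59.0
[ 0.006   0.0007 -0.0065]
([286.8, 64.9], [224, 47, 127, 36, 4403])
([284.4, 132.0], [228, 117, 114, 31, 3513])
([284.3, 300.5], [273, 244, 24, 111, 2322])
```

View pics/w6.png

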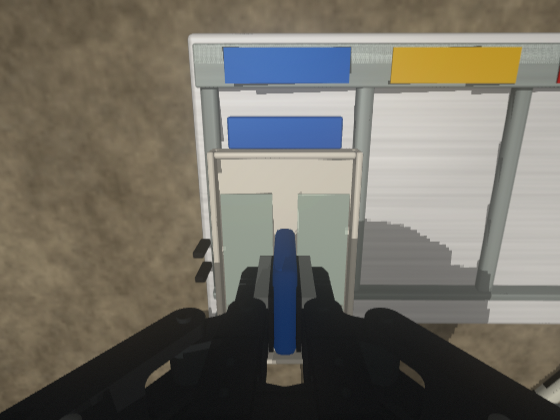

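```bash
python3 drive.py '[0.006,0.001,0.005,0,0,0.006,0.001,0.01,0,0,0.006,0.001,0.015,0,0,0.006,0.001,0.015,0,0,0.006,0.001,0.015,0,0]'
python3 - <<'E'
from h import *
print(go((.5451,-.0765,.094)))
w=cam("wrist");im=bot.camera("wrist");np.savez("w7.npz",K=w[0],E=w[1])
for b in blobs(im,"blue",200):print(b)
E
```

```text
time: 10.52
ee_pos: [0.5483, -0.0766, 0.1159]
tcp_rot: [-179.5, 0.1, -3.3]
wrist_force: [0.5, -0.5, -0.3]
opening: 0.0082
grasp_force: 59.0
[-0.0031  0.0003  0.0219]
([283.6, 86.4], [219, 69, 130, 36, 4515])
([284.5, 131.9], [228, 117, 114, 31, 3515])
([284.3, 300.1], [273, 243, 24, 112, 2343])
```

```bash
python3 drive.py '[-0.003,0,0.006,0,0,-0.003,0,0.012,0,0,-0.003,0,0.016,0,0,-0.003,0,0.016,0,0,-0.003,0,0.016,0,0]'
python3 - <<'E'
from h import *
print(go((.5451,-.0765,.094)))
w=cam("wrist");im=bot.camera("wrist");np.savez("w7.npz",K=w[0],E=w[1]);cv2.imwrite("pics/w7.png",im)
for b in blobs(im,"blue",200):print(b)
cv2.imwrite("pics/s7.png",bot.camera("side"))
E
```

```text
time: 10.98
ee_pos: [0.5447, -0.0763, 0.0989]
tcp_rot: [-179.5, 0.2, -3.4]
wrist_force: [-0.8, 0.4, -1.1]
opening: 0.0077
grasp_force: 59.0
[0.0004 0.0003 0.0049]
([283.4, 76.2], [211, 56, 145, 41, 5713])
([284.5, 132.0], [228, 117, 114, 31, 3520])
([284.2, 300.8], [273, 244, 24, 111, 2311])
```

```bash
python3 drive.py '[0,0,0.003,0,0,0,0,0.006,0,0,0,0,0.006,0,0,0,0,0.006,0,0]' 20
python3 drive.py '[0,0,0.002,0,0,0,0,0.004,0,0,0,0,0.004,0,0,0,0,0.004,0,0]' 20
python3 - <<'E'
from h import *
print(go((.5451,-.0765,.094)))
w=cam("wrist");im=bot.camera("wrist");np.savez("w8.npz",K=w[0],E=w[1]);cv2.imwrite("pics/w8.png",im)
for b in blobs(im,"blue",200):print(b)
E
```

```text
time: 11.42
ee_pos: [0.5457, -0.0763, 0.094]
tcp_rot: [-179.5, 0.1, -3.3]
wrist_force: [-0.3, -0.5, -0.2]
opening: 0.0093
grasp_force: 0.3
time: 11.75
ee_pos: [0.5461, -0.0762, 0.0906]
tcp_rot: [-179.5, -0.0, -3.3]
wrist_force: [2.6, 0.7, 9.4]
opening: 0.0086
grasp_force: 22.1
[-0.0009  0.0003 -0.0034]
([283.5, 79.0], [208, 58, 152, 43, 6282])
([284.6, 135.9], [229, 121, 112, 31, 3436])
([284.3, 303.5], [272, 250, 25, 105, 2342])
```

View pics/w8.png

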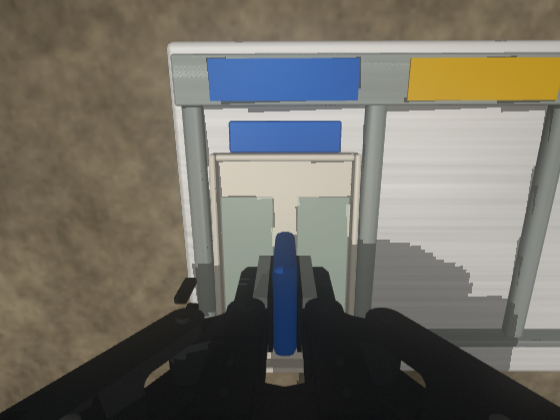

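The tongue is at (285,136), centred between the dividers at columns 205 and 370 and short of the lip. The tray is beginning to tip on the sill, so I'll release it to let the tongue drop.

```bash
python3 drive.py '[0,0,0,0,0.025,0,0,0,0,0.025,0,0,0,0,0.025,0,0,0,0,0.025]'
python3 - <<'E'
from h import *
w=cam("wrist");im=bot.camera("wrist");cv2.imwrite("pics/w9.png",im)
for b in blobs(im,"blue",200):print(b)
b=sorted(blobs(im,"blue",200),key=lambda b:b[0][1])
print("tongue if on platform",ray(b[1][0],w,.047),"stripe",ray(b[0][0],w,.057), pose()[0])
s=bot.camera("side");cv2.imwrite("pics/s9.png",cv2.resize(s[170:330,200:400],None,fx=4,fy=3.75,interpolation=cv2.INTER_CUBIC))
E
```

```text
time: 12.13
ee_pos: [0.5446, -0.0762, 0.0887]
tcp_rot: [-179.5, 0.2, -3.4]
wrist_force: [0.0, -0.0, 0.0]
opening: 0.025
grasp_force: 0.0
([283.2, 74.5], [206, 53, 155, 44, 6545])
([284.4, 132.9], [228, 118, 114, 31, 3492])
([283.2, 304.7], [271, 251, 25, 105, 2342])
tongue if on platform [ 0.60495513 -0.07961308  0.047     ] stripe [ 0.62863429 -0.08064823  0.057     ] [ 0.54464072 -0.07619097  0.0888094 ]
```

View pics/s9.png

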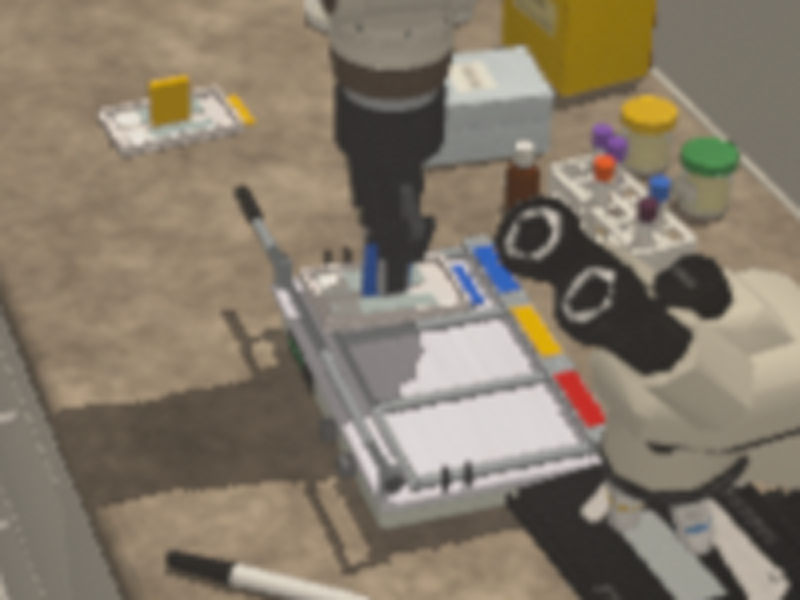

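The side view shows the blue tray nose-down in the blue bay and the bail open. The tongue measures about 6 mm short of the lip. I'll regrip lightly and slide the tray forward.

```bash
python3 drive.py '[0,0,0,0,0,0,0,0,0,0,0,0,0,0,0,0,0,0,0,0]' 25
python3 drive.py '[0.003,0,0,0,0,0.006,0,0,0,0,0.009,0,0,0,0,0.012,0,0,0,0,0.012,0,0,0,0]'
python3 - <<'E'
from h import *
w=cam("wrist");im=bot.camera("wrist");cv2.imwrite("pics/w10.png",im)
b=sorted(blobs(im,"blue",100),key=lambda b:b[0][1]);print(b,pose()[0])
E
```

```text
time: 12.57
ee_pos: [0.5449, -0.0762, 0.0893]
tcp_rot: [-179.5, 0.2, -3.3]
wrist_force: [-0.4, -1.0, 0.3]
opening: 0.0087
grasp_force: 30.0
time: 12.98
ee_pos: [0.5576, -0.0769, 0.0892]
tcp_rot: [-179.5, 0.2, -3.3]
wrist_force: [-0.3, 0.4, -0.1]
opening: 0.0086
grasp_force: 29.9
[([283.5, 109.2], [209, 89, 150, 41, 5945]), ([284.5, 142.0], [229, 135, 112, 15, 1674]), ([284.3, 303.3], [272, 250, 26, 106, 2385])] [ 0.55733644 -0.07691599  0.08919373]
```

View pics/w10.png

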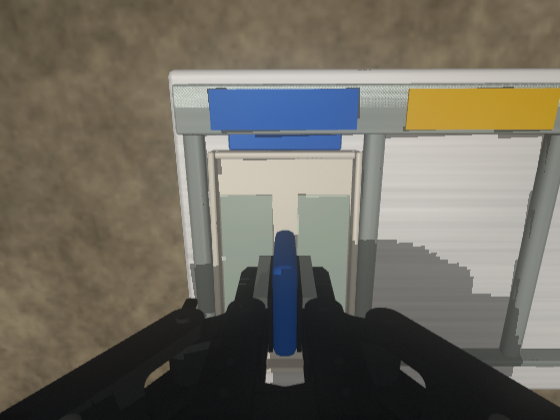

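The tongue has passed under the lip, with only rows 135–150 still visible. Next: 3 mm more, then lower and release.

```bash
python3 drive.py '[0.0015,0,0,0,0,0.003,0,0,0,0,0.003,0,0.002,0,0,0.003,0,0.004,0,0,0.003,0,0.004,0,0]' 20
python3 drive.py '[0,0,0,0,0.025,0,0,0,0,0.025,0,0,0,0,0.025,0,0,-0.05,0,0.025,0,0,-0.05,0,0.025]'
python3 drive.py '[0,0,0,0,0,0,0,0,0,0,0,0,0,0,0]'
python3 - <<'E'
from h import *
w=cam("wrist");im=bot.camera("wrist");cv2.imwrite("pics/w11.png",im)
b=sorted(blobs(im,"blue",100),key=lambda b:b[0][1]);print(b,pose()[0]);
E
```

```text
time: 13.45
ee_pos: [0.5599, -0.077, 0.0858]
tcp_rot: [-179.5, 0.2, -3.4]
wrist_force: [-4.2, 0.9, 5.1]
opening: 0.0087
grasp_force: 31.0
time: 13.87
ee_pos: [0.561, -0.0776, 0.1395]
tcp_rot: [-179.5, -0.0, -3.4]
wrist_force: [1.1, 0.7, 1.4]
opening: 0.0251
grasp_force: 0.0
time: 14.12
ee_pos: [0.5599, -0.0774, 0.1346]
tcp_rot: [-179.5, 0.2, -3.4]
wrist_force: [-0.2, -0.0, -0.0]
opening: 0.0002
grasp_force: 0.0
[([283.5, 110.6], [227, 95, 114, 32, 3464]), ([286.9, 132.5], [241, 130, 88, 6, 355]), ([283.7, 237.9], [275, 218, 18, 38, 554])] [ 0.55968205 -0.07743011  0.13425887]
```

View pics/w11.png

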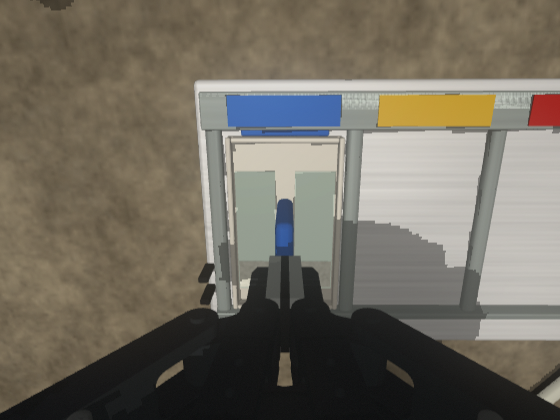

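```bash
python3 drive.py '[-0.012,0,0,0,0,-0.012,0,0.006,0,0,-0.012,0,0.012,0,0,-0.012,0,0.012,0,0]'
python3 drive.py '[0,0,0.002,0,0,0,0,0.004,0,0,0,0,0.006,0,0,0,0,0.006,0,0]'
```

```text
time: 14.5
ee_pos: [0.5475, -0.0766, 0.1212]
tcp_rot: [-179.5, 0.3, -3.4]
wrist_force: [-0.2, -0.2, 1.0]
opening: -0.0
grasp_force: 0.0
time: 14.83
ee_pos: [0.5483, -0.0766, 0.119]
tcp_rot: [-179.5, 0.1, -3.4]
wrist_force: [-5.8, 0.4, 14.1]
opening: 0.0004
grasp_force: 6.7
```

The press met resistance at TCP z = 0.119, so the fin top is at 94 mm. That is exactly the seated height. Now the yellow tray.

```bash
python3 drive.py '[0,0,-0.04,0,0,0,0,-0.08,0,0.04,0,0,-0.1,0,0.04,0,-0.04,-0.1,0,0.04,0,-0.08,-0.1,0,0.04]' |tail -6
python3 drive.py '[-0.04,-0.16,0,0,0.04,-0.04,-0.16,0,0,0.04,-0.04,-0.16,0,0,0.04,-0.04,-0.16,0,0,0.04,-0.04,-0.16,0,0,0.04]' |tail -6
python3 drive.py '[-0.04,-0.11,0,-5.8,0.04,-0.04,-0.11,0,-5.8,0.04,-0.04,-0.11,0,-5.8,0.04,-0.04,-0.11,0,-5.8,0.04,-0.04,-0.11,0,-5.8,0.04]'
python3 drive.py '[0,0,0,0,0.04,0,0,0,0,0.04]'|head -1
python3 - <<'E'
from h import *
w=cam("wrist");im=bot.camera("wrist");cv2.imwrite("pics/w12.png",im);np.savez("w12.npz",K=w[0],E=w[1])
for b in blobs(im,"yellow",150): print(b,ray(b[0],w,.047).round(4),ray(b[0],w,.004).round(4))
print(pose()[0])
E
```

```text
time: 15.25
ee_pos: [0.5534, -0.0128, 0.2199]
tcp_rot: [-178.8, -0.0, -1.9]
wrist_force: [0.8, 0.8, 0.3]
opening: 0.04
grasp_force: 0.0
time: 15.67
ee_pos: [0.525, 0.0255, 0.221]
tcp_rot: [-177.1, 0.2, 1.4]
wrist_force: [0.8, 0.0, -0.7]
opening: 0.0402
grasp_force: 0.0
time: 16.08
ee_pos: [0.4881, 0.1028, 0.2269]
tcp_rot: [-175.8, -0.1, 9.7]
wrist_force: [-0.1, 0.1, -0.2]
opening: 0.0402
grasp_force: 0.0
time: 16.25
([123.1, 79.2], [97, 68, 53, 23, 836]) [0.553 0.26  0.047] [0.5513 0.2823 0.004 ]
([108.3, 147.6], [92, 127, 34, 44, 1289]) [0.4945 0.2715 0.047 ] [0.4844 0.2954 0.004 ]
[0.48853272 0.10209919 0.22634534]
```

View pics/w12.png

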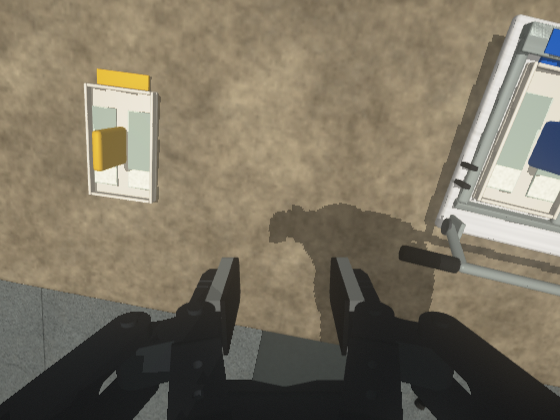

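The wrist view shows the yellow tray with its tongue at (123,79) and fin at (108,148), and the blue tray seated flat at right. The tool has tilted about 4°, so I'll check the joints.

```bash
python3 drive.py '[0,0,0,0,0.04,0,0,0,0,0.04,0,0,0,0,0.04]'
python3 - <<'E'
from h import *
o=bot.get_obs();print(o["q"].round(2),o["tcp_rot"].round(2))
E
```

```text
time: 16.55
ee_pos: [0.4882, 0.1027, 0.2264]
tcp_rot: [-175.8, -0.0, 9.7]
wrist_force: [-0.4, -0.5, 0.0]
opening: 0.0401
grasp_force: 0.0
[  9.67  -2.62  -1.04  91.56   4.25 179.94] [-1.7575e+02 -2.0000e-02  9.7200e+00]
```

Joint 6 is at its limit, since yaw = q1 − q6 + 180. I'll take the yellow tray with the tool half-turned, at yaw ≈ 182.

```bash
python3 drive.py '[0,0,0,-35,0.04,0,0,0,-35,0.04,0,0,0,-35,0.04,0,0,0,-35,0.04,0,0,0,-35,0.04]'|sed -n 2,3p
python3 drive.py '[0,0,0,-35,0.04,0,0,0,-35,0.04,0,0,0,-35,0.04,0,0,0,-35,0.04,0,0,0,-35,0.04]'|sed -n 2,3p
python3 drive.py '[0,0,0,-35,0.04,0,0,0,-35,0.04,0,0,0,-35,0.04,0,0,0,-35,0.04,0,0,0,-35,0.04]'|sed -n 2,3p
python3 drive.py '[0,0,0,-35,0.04,0,0,0,-35,0.04,0,0,0,-35,0.04,0,0,0,-35,0.04,0,0,0,-35,0.04]'|sed -n 2,3p
python3 drive.py '[0,0,0,-32,0.04,0,0,0,-32,0.04,0,0,0,-32,0.04,0,0,0,-32,0.04,0,0,0,-32,0.04]'|sed -n 2,3p
python3 - <<'E'
from h import *
o=bot.get_obs();print(o["q"].round(2),o["tcp_rot"].round(2),go((.4893,.2788,.2)))
E
```

```text
ee_pos: [0.4881, 0.1029, 0.2266]
tcp_rot: [-176.6, -2.5, 45.0]
ee_pos: [0.4881, 0.1029, 0.2265]
tcp_rot: [-178.6, -4.0, 80.1]
ee_pos: [0.4881, 0.1029, 0.2265]
tcp_rot: [178.8, -4.1, 115.2]
ee_pos: [0.4881, 0.1029, 0.2265]
tcp_rot: [176.7, -2.7, 150.2]
ee_pos: [0.4881, 0.1029, 0.2266]
tcp_rot: [175.8, -0.5, -177.8]
[ 9.69 -2.63 -1.04 91.57  4.25  7.54] [ 175.79   -0.53 -177.82] [-0.0081  0.1733  0.0393]
```

The tilt stayed after the turn. I can cancel it at the opposite joint-6 limit, where the lean goes the other way.

```bash
for i in 1; do :; done
python3 drive.py '[0,0,0,-35,0.04,0,0,0,-35,0.04,0,0,0,-35,0.04,0,0,0,-35,0.04,0,0,0,-35,0.04]'|sed -n 3p
python3 drive.py '[0,0,0,-35,0.04,0,0,0,-35,0.04,0,0,0,-35,0.04,0,0,0,-35,0.04,0,0,0,-35,0.04]'|sed -n 3p
python3 drive.py '[0,0,0,-35,0.04,0,0,0,-35,0.04,0,0,0,-35,0.04,0,0,0,-35,0.04,0,0,0,-35,0.04]'|sed -n 3p
python3 drive.py '[0,0,0,-35,0.04,0,0,0,-35,0.04,0,0,0,-35,0.04,0,0,0,-35,0.04,0,0,0,-35,0.04]'|sed -n 3p
python3 drive.py '[0,0,0,-35,0.04,0,0,0,-35,0.04,0,0,0,-35,0.04,0,0,0,-35,0.04,0,0,0,-35,0.04]'|sed -n 3p
python3 drive.py '[0,0,0,-12,0.04,0,0,0,-12,0.04,0,0,0,-12,0.04]'|sed -n 3p
python3 drive.py '[0,0.03,0,0,0.04,0,0.03,0,0,0.04,0,0.03,0,0,0.04]'
python3 - <<'E'
from h import *
o=bot.get_obs();print(o["q"].round(2),o["tcp_rot"].round(2))
E
```

```text
tcp_rot: [176.2, 2.0, -142.9]
tcp_rot: [178.1, 3.8, -107.9]
tcp_rot: [-179.4, 4.2, -72.9]
tcp_rot: [-177.1, 3.1, -37.8]
tcp_rot: [-175.8, 0.9, -2.8]
tcp_rot: [-175.8, 0.0, 9.0]
time: 21.22
ee_pos: [0.491, 0.0849, 0.2243]
tcp_rot: [-176.2, 0.1, 7.6]
wrist_force: [-0.4, 1.0, 0.1]
opening: 0.0398
grasp_force: 0.0
[   7.85   -2.65   -1.29   91.41    3.77 -179.8 ] [-1.7624e+02  7.0000e-02  7.6400e+00]
```

```bash
python3 drive.py '[0,0.08,0,-5,0.04,0,0.08,0,-5,0.04,0,0.08,0,-5,0.04,0,0.08,0,-5,0.04,0,0.08,0,-5,0.04]'|sed -n 2,3p
python3 - <<'E'
from h import *
o=bot.get_obs();print(o["q"].round(2),o["tcp_rot"].round(2))
E
```

```text
ee_pos: [0.4874, 0.0918, 0.2193]
tcp_rot: [-178.0, -0.2, 9.5]
[   9.6    -3.26   -2.38   90.65    2.03 -179.91] [-177.97   -0.23    9.51]
```

```bash
python3 drive.py '[0,0.08,0,-5,0.04,0,0.08,0,-5,0.04,0,0.08,0,-5,0.04,0,0.08,0,-5,0.04,0,0.08,0,-5,0.04]'|sed -n 2,3p
python3 - <<'E'
from h import *
o=bot.get_obs();print(o["q"].round(2),o["tcp_rot"].round(2))
E
```

```text
ee_pos: [0.4838, 0.0979, 0.2167]
tcp_rot: [-179.7, -0.4, 11.2]
[  11.3    -3.73   -3.1    90.27    0.26 -179.94] [-179.74   -0.36   11.24]
```

```bash
python3 drive.py '[0,0,0,35,0.04,0,0,0,35,0.04,0,0,0,35,0.04,0,0,0,35,0.04,0,0,0,35,0.04]'|sed -n 3p
python3 drive.py '[0,0,0,35,0.04,0,0,0,35,0.04,0,0,0,35,0.04,0,0,0,35,0.04,0,0,0,35,0.04]'|sed -n 3p
python3 drive.py '[0,0,0,35,0.04,0,0,0,35,0.04,0,0,0,35,0.04,0,0,0,35,0.04,0,0,0,35,0.04]'|sed -n 3p
python3 drive.py '[0,0,0,35,0.04,0,0,0,35,0.04,0,0,0,35,0.04,0,0,0,35,0.04,0,0,0,35,0.04]'|sed -n 3p
python3 drive.py '[0,0,0,35,0.04,0,0,0,35,0.04,0,0,0,35,0.04,0,0,0,35,0.04,0,0,0,35,0.04]'|sed -n 3p
python3 drive.py '[0,0,0,13.8,0.04,0,0,0,13.8,0.04,0,0,0,13.8,0.04]'|sed -n 3p
python3 - <<'E'
from h import *
o=bot.get_obs();print(o["q"].round(2),o["tcp_rot"].round(2),go((.4893,.2788,.2)))
E
```

```text
tcp_rot: [-179.6, -0.1, -24.1]
tcp_rot: [-179.6, 0.1, -59.1]
tcp_rot: [-179.7, 0.3, -94.1]
tcp_rot: [-180.0, 0.4, -129.1]
tcp_rot: [179.8, 0.4, -164.1]
tcp_rot: [179.7, 0.3, -177.9]
[11.29 -3.72 -3.1  90.27  0.25  9.16] [ 179.7     0.31 -177.87] [-0.0121  0.1806  0.0177]
```

```bash
python3 drive.py '[-0.012,0.04,0.01,0,0.04,-0.012,0.08,0.01,0,0.04,-0.012,0.12,0.01,0,0.04,-0.012,0.16,0.01,0,0.04,-0.012,0.16,0.01,0,0.04]'
python3 drive.py '[0,0.02,0,0,0.04,0,0.02,0,0,0.04,0,0.02,0,0,0.04,0,0.02,0,0,0.04]'|sed -n 2,3p
python3 - <<'E'
from h import *
w=cam("wrist");im=bot.camera("wrist");cv2.imwrite("pics/w13.png",im)
print(pose()[0],bot.get_obs()["q"].round(1))
for b in blobs(im,"yellow",100): print(b,ray(b[0],w,.047).round(4),ray(b[0],w,.004).round(4))
m=mask(im,(0,0,165),(180,60,255))
n,l,s,c=cv2.connectedComponentsWithStats(cv2.morphologyEx(m,cv2.MORPH_CLOSE,np.ones((15,15))))
for i in range(1,n):
    if s[i,4]>2000:
        r=cv2.minAreaRect(cv2.findNonZero((l==i).astype(np.uint8)));bp=cv2.boxPoints(r);print(s[i],[ray(q,w,.012)[:2].round(4).tolist() for q in bp])
E
```

```text
time: 24.8
ee_pos: [0.4883, 0.2637, 0.2067]
tcp_rot: [179.6, 0.3, -177.0]
wrist_force: [0.2, 0.2, 0.2]
opening: 0.0398
grasp_force: 0.0
ee_pos: [0.4881, 0.2778, 0.2075]
tcp_rot: [179.7, 0.3, -177.4]
[0.48818506 0.27756877 0.20759407] [29.6  5.4  5.2 89.3  0.1 27.1]
([287.4, 190.7], [283, 165, 10, 51, 492]) [0.486  0.2803 0.047 ] [0.4975 0.2813 0.004 ]
([286.9, 245.5], [262, 241, 51, 10, 507]) [0.5343 0.2821 0.047 ] [0.5531 0.2834 0.004 ]
[ 251  125   75  116 7329] [[0.4382, 0.2471], [0.4354, 0.3109], [0.5424, 0.3192], [0.5453, 0.2487]]
```

```bash
python3 drive.py '[-0.001,0.0025,0.04,0,0.04,-0.001,0.0025,0.08,0,0.04,-0.001,0.0025,0.12,0,0.04,-0.001,0.0025,0.145,0,0.04,-0.001,0.0025,0.145,0,0.04]'|sed -n 2,3p
python3 - <<'E'
from h import *
print(go((.4892,.280,.042)))
w=cam("wrist");im=bot.camera("wrist");cv2.imwrite("pics/w14.png",im)
for b in blobs(im,"yellow",100): print(b,ray(b[0],w,.047).round(4))
E
```

```text
ee_pos: [0.4871, 0.2791, 0.0568]
tcp_rot: [180.0, -0.1, -177.5]
[-0.0022  0.0008  0.0148]
([289.1, 282.0], [279, 225, 22, 113, 2269]) [0.483  0.2803 0.047 ]
([287.8, 356.0], [245, 351, 87, 11, 951]) [0.5189 0.2814 0.047 ]
```

```bash
python3 drive.py '[-0.002,0.0015,0.007,0,0.04,-0.002,0.0015,0.0145,0,0.04,-0.002,0.0015,0.0145,0,0.04,-0.002,0.0015,0.0145,0,0.04,-0.002,0.0015,0.0145,0,0.04]'|sed -n 2,4p
python3 drive.py '[0,0,0,0,0,0,0,0,0,0,0,0,0,0,0,0,0,0,0,0,0,0,0,0,0]' 60
python3 drive.py '[0,0,-0.05,0,0,0,0,-0.1,0,0,0,0,-0.15,0,0,0,0,-0.15,0,0,0,0,-0.15,0,0]'
python3 - <<'E'
from h import *
w=cam("wrist");im=bot.camera("wrist");cv2.imwrite("pics/w15.png",im)
e,T=pose();print(e,bot.get_obs()["q"].round(1))
for b in blobs(im,"yellow",100): print(b,ray(b[0],w,e[2]-.042+.004)-e)
# near rim edge rows/cols: bright profile
g=cv2.cvtColor(im,cv2.COLOR_BGR2GRAY);print("col 240",g[60:340:6,245].tolist());print("col330",g[60:340:6,325].tolist())
print("row 200",g[200,180:400:5].tolist())
E
```

```text
ee_pos: [0.4922, 0.2835, 0.0491]
tcp_rot: [179.7, 0.4, -177.5]
wrist_force: [-0.2, -0.0, 1.2]
time: 26.48
ee_pos: [0.492, 0.2835, 0.0487]
tcp_rot: [179.7, 0.4, -177.5]
wrist_force: [-0.1, -0.1, 5.1]
opening: 0.0078
grasp_force: 59.9
time: 26.9
ee_pos: [0.4925, 0.2834, 0.2044]
tcp_rot: [179.5, 0.8, -177.5]
wrist_force: [0.5, 0.8, -0.7]
opening: 0.0079
grasp_force: 59.2
[0.49194572 0.28310237 0.20104266] [29.9  5.9  5.  88.4  0.1 27.4]
([284.4, 278.5], [273, 219, 24, 120, 2480]) [ 0.01275469  0.00068909 -0.038     ]
([284.5, 356.7], [267, 351, 36, 12, 405]) [ 0.06058963  0.00273663 -0.038     ]
col 240 [77, 78, 77, 80, 76, 80, 83, 83, 87, 88, 83, 88, 90, 89, 137, 133, 139, 139, 171, 157, 151, 155, 154, 155, 154, 191, 192, 190, 189, 189, 186, 185, 185, 184, 182, 54, 53, 50, 48, 46, 44, 42, 39, 39, 37, 36, 33]
col330 [136, 130, 131, 138, 146, 136, 125, 123, 128, 117, 111, 114, 117, 121, 193, 220, 142, 143, 186, 154, 159, 156, 158, 157, 153, 209, 206, 205, 203, 200, 198, 195, 193, 190, 189, 119, 53, 51, 48, 46, 45, 42, 40, 38, 36, 35, 32]
row 200 [135, 138, 129, 129, 129, 132, 140, 140, 113, 155, 156, 152, 155, 155, 156, 150, 156, 152, 158, 142, 143, 143, 143, 143, 157, 157, 156, 158, 157, 156, 151, 157, 152, 159, 116, 193, 134, 142, 145, 139, 133, 141, 136, 148]
```

Run:
```python
from h import *
w=cam("wrist");im=cv2.imread("pics/w15.png");e,T=pose();zt=e[2]-.0487
g=cv2.cvtColor(im,cv2.COLOR_BGR2GRAY)
print(g[134:152,240:260:10].T.tolist(),g[134:152,310:330:10].T.tolist())
for r in (140,143,146): print(r,(ray((285,r),w,zt+.012)-e).round(4))
for r in (219,339): print(r,(ray((285,r),w,zt+.05)-e).round(4),(ray((285,r),w,zt+.012)-e).round(4))
print("rim y",[(ray((c,200),w,zt+.012)-e).round(4)[1] for c in (220,350)], e)
print([(ray((c,357),w,zt+.004)-e).round(4) for c in (267,303)])
```

```text
[[94, 92, 93, 93, 92, 94, 109, 119, 117, 126, 137, 141, 141, 137, 134, 129, 132, 139], [90, 90, 91, 92, 91, 93, 108, 120, 117, 126, 138, 141, 141, 137, 134, 129, 133, 139]] [[89, 87, 86, 86, 85, 87, 107, 122, 120, 142, 152, 143, 144, 140, 135, 130, 135, 141], [115, 116, 117, 118, 120, 120, 123, 123, 120, 153, 194, 217, 225, 225, 218, 177, 135, 142]]
140 [-0.0573 -0.0023 -0.0367]
143 [-0.0561 -0.0023 -0.0367]
146 [-0.0548 -0.0022 -0.0367]
219 [-0.0349 -0.0017  0.0013] [-0.0213 -0.0008 -0.0367]
339 [0.0148 0.0004 0.0013] [ 0.0446  0.002  -0.0367]
rim y [np.float64(-0.0306), np.float64(0.0283)] [0.49194572 0.28310237 0.20104266]
[array([ 0.0632, -0.0072, -0.0447]), array([ 0.0625,  0.0128, -0.0447])]
```

```bash
python3 drive.py '[-0.002,-0.035,0,0,0,-0.004,-0.07,0,0,0,-0.007,-0.105,0,0,0,-0.01,-0.14,0,0,0,-0.01,-0.14,0,0,0]'|sed -n 2,3p
python3 drive.py '[-0.002,-0.035,0,0,0,-0.004,-0.07,0,0,0,-0.007,-0.105,0,0,0,-0.01,-0.14,0,0,0,-0.01,-0.14,0,0,0]'|sed -n 2,3p
python3 drive.py '[-0.002,-0.035,0,1.5,0,-0.004,-0.07,0,3,0,-0.007,-0.105,0,5.7,0,-0.01,-0.14,0,5.7,0,-0.01,-0.14,0,5.7,0]'|sed -n 2,3p
python3 drive.py '[0,0,0,0,0,0,0,0,0,0]'
python3 - <<'E'
from h import *
print(go((.5436,-.156,.15)),bot.get_obs()["q"].round(1))
E
```

```text
ee_pos: [0.5067, 0.1383, 0.1956]
tcp_rot: [179.9, 0.2, -177.7]
ee_pos: [0.5228, -0.0009, 0.1948]
tcp_rot: [179.8, 0.2, -177.8]
ee_pos: [0.5388, -0.1401, 0.1938]
tcp_rot: [179.7, 0.1, 176.5]
time: 28.37
ee_pos: [0.5386, -0.1353, 0.1948]
tcp_rot: [179.7, 0.2, 176.8]
wrist_force: [-0.2, 0.5, -1.6]
opening: 0.0076
grasp_force: 59.6
[-0.006  -0.0207  0.0447] [-14.3   4.8   3.1  88.2   0.4 -11. ]
```

```bash
python3 drive.py '[-0.003,-0.01,0.02,0,0,-0.006,-0.0207,0.04,0,0,-0.006,-0.0207,0.06,0,0,-0.006,-0.0207,0.075,0,0,-0.006,-0.0207,0.075,0,0]'|sed -n 2,3p
python3 drive.py '[0,0,0,0,0,0,0,0,0,0]'
python3 - <<'E'
from h import *
print(go((.5436,-.156,.102)))
w=cam("wrist");im=bot.camera("wrist");cv2.imwrite("pics/w16.png",im);e,_=pose()
for k in COL:
    for b in blobs(im,k,100): print(k,b)
g=cv2.cvtColor(im,cv2.COLOR_BGR2GRAY)
for r in (160,190,215): print(r,g[r,150:420:4].tolist())
s=bot.camera("side");cv2.imwrite("pics/s16.png",s)
for b in blobs(s,"yellow",15): print("side",b)
E
```

```text
ee_pos: [0.5427, -0.1545, 0.1173]
tcp_rot: [179.6, -0.0, 176.9]
time: 28.95
ee_pos: [0.5446, -0.1556, 0.1222]
tcp_rot: [179.7, 0.3, 176.9]
wrist_force: [0.6, -0.4, -1.1]
opening: 0.0076
grasp_force: 59.5
[ 0.0011 -0.0006  0.0202]
blue ([451.1, 287.1], [434, 251, 33, 71, 1421])
yellow ([284.5, 278.4], [273, 219, 24, 120, 2458])
yellow ([284.4, 359.8], [267, 351, 36, 18, 618])
160 [120, 119, 118, 119, 119, 119, 119, 119, 119, 119, 119, 119, 119, 84, 88, 111, 114, 93, 118, 117, 118, 119, 118, 119, 119, 118, 118, 119, 119, 119, 120, 120, 120, 121, 120, 121, 121, 122, 122, 122, 205, 207, 208, 207, 208, 208, 209, 210, 211, 208, 116, 167, 190, 147, 114, 113, 113, 111, 111, 111, 111, 111, 111, 111, 110, 110, 111, 110]
190 [123, 123, 122, 123, 122, 121, 121, 121, 121, 121, 120, 120, 121, 119, 88, 90, 117, 94, 155, 127, 124, 131, 128, 129, 130, 131, 127, 131, 132, 130, 129, 119, 121, 120, 122, 121, 121, 141, 131, 127, 136, 129, 137, 211, 209, 207, 214, 214, 205, 200, 102, 197, 97, 95, 120, 103, 196, 210, 217, 207, 212, 209, 209, 208, 203, 209, 211, 201]
215 [126, 126, 125, 125, 124, 124, 124, 124, 123, 124, 123, 123, 122, 121, 88, 91, 117, 114, 115, 157, 157, 157, 157, 158, 159, 160, 161, 162, 161, 163, 164, 120, 120, 120, 120, 120, 120, 170, 170, 171, 172, 173, 174, 174, 174, 174, 174, 174, 175, 134, 111, 123, 95, 113, 109, 171, 157, 179, 180, 181, 179, 179, 177, 178, 176, 156, 157, 124]
side ([523.8, 90.4], [522, 88, 5, 6, 23])
side ([236.7, 132.6], [227, 126, 19, 12, 159])
side ([264.0, 130.6], [259, 127, 11, 8, 68])
side ([196.8, 148.9], [188, 143, 19, 13, 56])
side ([237.7, 152.2], [226, 146, 23, 12, 176])
side ([347.8, 172.8], [326, 150, 40, 46, 1183])
side ([361.8, 200.1], [355, 195, 15, 11, 129])
side ([304.4, 252.9], [301, 244, 12, 15, 73])
side ([332.2, 256.6], [324, 249, 16, 16, 110])
```

Run:
```python
from h import *
w=cam("wrist");im=cv2.imread("pics/w16.png");e,_=pose();print(e)
m=mask(im,*COL["blue"]);ys,xs=np.nonzero(m);print(xs.min(),xs.max())
for z in(.07,.08,.09):print(z,ray((451,287),w,z).round(4))
print("left/right top edges @.094",ray((xs.min(),251),w,.094).round(4),ray((xs.max(),251),w,.094).round(4))
# divider candidates at row160: dark 202..222 (left), 350..366 right
for c in (202,222,350,366): print(c,ray((c,160),w,.051).round(4))
print("tray rim sides",[ (ray((c,190),w,e[2]-.0487+.012)).round(4) for c in (222,350)])
```

```text
[ 0.54492017 -0.15602706  0.12266695]
399 466
0.07 [ 0.5737 -0.0672  0.07  ]
0.08 [ 0.5675 -0.0722  0.08  ]
0.09 [ 0.5614 -0.0772  0.09  ]
left/right top edges @.094 [ 0.539  -0.1042  0.094 ] [ 0.5408 -0.074   0.094 ]
202 [ 0.4999 -0.1979  0.051 ]
222 [ 0.5005 -0.1872  0.051 ]
350 [ 0.5045 -0.1185  0.051 ]
366 [ 0.505  -0.1099  0.051 ]
tray rim sides [array([ 0.5081, -0.1823,  0.086 ]), array([ 0.5115, -0.1248,  0.086 ])]
```

```bash
python3 drive.py '[0.001,-0.0005,0.006,0,0,0.001,-0.0005,0.012,0,0,0.001,-0.0005,0.017,0,0,0.001,-0.0005,0.017,0,0,0.001,-0.0005,0.017,0,0]' 25
python3 - <<'E'
from h import *
print(go((.5436,-.156,.0997)))
E
```

```text
time: 29.47
ee_pos: [0.543, -0.1568, 0.1036]
tcp_rot: [179.7, 0.2, 176.8]
wrist_force: [-0.7, 0.7, -0.3]
opening: 0.0077
grasp_force: 59.5
[-0.0005  0.0008  0.0039]
```

```bash
python3 drive.py '[0,0.0008,0.003,0,0,0,0.0008,0.005,0,0,0,0.0008,0.007,0,0,0,0.0008,0.007,0,0]'|sed -n 2,6p
python3 drive.py '[0,0,0,0,0.025,0,0,0,0,0.025,0,0,0,0,0.025,0,0,0,0,0.025]'|sed -n 2,6p
python3 - <<'E'
from h import *
w=cam("wrist");im=bot.camera("wrist");cv2.imwrite("pics/w17.png",im);e,_=pose()
for b in blobs(im,"yellow",60): print(b)
g=cv2.cvtColor(im,cv2.COLOR_BGR2GRAY)
print(g[120:200:2,325].tolist());print(g[190,190:380:4].tolist())
s=bot.camera("side");cv2.imwrite("pics/s17.png",s);c=cam("side")
for b in blobs(s,"yellow",15):
    if 230<b[0][1]<280: print("side",b, ray(b[0],c,.047).round(4))
E
```

```text
ee_pos: [0.5446, -0.1561, 0.099]
tcp_rot: [179.7, 0.5, 176.8]
wrist_force: [1.2, 0.8, 9.4]
opening: 0.0076
grasp_force: 61.5
ee_pos: [0.5433, -0.1559, 0.097]
tcp_rot: [179.7, 0.3, 176.8]
wrist_force: [0.6, 0.7, -0.5]
opening: 0.0249
grasp_force: 0.0
([284.7, 284.2], [273, 222, 24, 123, 2647])
([283.9, 352.8], [243, 348, 84, 10, 657])
([285.5, 382.1], [260, 380, 53, 7, 233])
[199, 198, 199, 198, 198, 200, 202, 172, 131, 130, 127, 122, 117, 114, 161, 207, 190, 193, 214, 214, 214, 214, 213, 213, 180, 129, 172, 218, 217, 215, 216, 219, 223, 222, 219, 218, 220, 189, 139, 137]
[124, 88, 90, 92, 89, 104, 120, 97, 132, 130, 129, 131, 128, 132, 136, 134, 136, 134, 128, 132, 132, 123, 123, 124, 124, 124, 124, 150, 134, 132, 133, 133, 181, 219, 218, 220, 217, 210, 213, 212, 104, 186, 179, 141, 163, 157, 144, 130]
side ([303.0, 259.0], [300, 251, 11, 15, 66]) [ 0.5471 -0.1239  0.047 ]
side ([333.7, 257.7], [328, 251, 12, 14, 84]) [ 0.6299 -0.1483  0.047 ]
side ([327.1, 262.1], [324, 257, 8, 11, 34]) [ 0.6046 -0.1597  0.047 ]
```

```bash
python3 drive.py '[0,0,0,0,0,0,0,0,0,0,0,0,0,0,0,0,0,0,0,0]' 25 |sed -n 2,6p
python3 drive.py '[-0.003,0,0,0,0,-0.006,0,0,0,0,-0.009,0,0,0,0,-0.012,0,0,0,0,-0.012,0,0,0,0]'|sed -n 2,6p
python3 - <<'E'
from h import *
s=bot.camera("side");cv2.imwrite("pics/s18.png",s);c=cam("side")
for b in blobs(s,"yellow",5):
    if 230<b[0][1]<280: print("side",b, ray(b[0],c,.047).round(4))
w=cam("wrist");im=bot.camera("wrist")
for b in blobs(im,"yellow",60): print(b)
E
```

```text
ee_pos: [0.5434, -0.156, 0.0972]
tcp_rot: [179.7, 0.3, 176.8]
wrist_force: [-1.3, -0.4, -0.1]
opening: 0.0085
grasp_force: 29.2
ee_pos: [0.556, -0.1566, 0.0971]
tcp_rot: [179.7, 0.3, 176.8]
wrist_force: [0.1, -0.8, -0.7]
opening: 0.0085
grasp_force: 29.1
side ([308.3, 259.5], [305, 251, 12, 14, 65]) [ 0.5601 -0.1311  0.047 ]
side ([333.6, 258.1], [328, 251, 12, 16, 90]) [ 0.6289 -0.1499  0.047 ]
([284.5, 283.4], [273, 222, 24, 123, 2599])
([284.5, 350.8], [268, 348, 34, 6, 162])
([284.5, 372.7], [265, 361, 40, 26, 917])
```

```bash
python3 drive.py '[-0.0015,0,0,0,0,-0.003,0,0,0,0,-0.003,0,0,0,0]' 20|sed -n 2,6p
python3 drive.py '[-0.0015,0,0,0,0,-0.002,0,0.002,0,0,-0.002,0,0.004,0,0,-0.002,0,0.004,0,0]'|sed -n 2,6p
```

```text
ee_pos: [0.5582, -0.1568, 0.0972]
tcp_rot: [179.7, 0.3, 176.8]
wrist_force: [-1.6, -0.3, 0.2]
opening: 0.0081
grasp_force: 29.2
ee_pos: [0.5579, -0.1567, 0.0941]
tcp_rot: [179.7, 0.0, 176.7]
wrist_force: [-19.3, 2.3, 13.9]
opening: 0.0081
grasp_force: 31.9
```

```bash
python3 drive.py '[0,0,0,0,0.025,0,0,0,0,0.025,0,0,0,0,0.025,0,0,-0.045,0,0.025,0,0,-0.045,0,0.025]'|sed -n 2,6p
python3 drive.py '[0.015,0,0,0,0,0.015,0,0,0,0,0.015,0,0,0,0]'
python3 - <<'E'
from h import *
print(go((.5435,-.156,.123)))
w=cam("wrist");im=bot.camera("wrist");cv2.imwrite("pics/w19.png",im)
for k in ("yellow","blue"):
  for b in blobs(im,k,60): print(k,b,ray(b[0],w,.09).round(4))
E
```

```text
ee_pos: [0.5617, -0.1575, 0.1434]
tcp_rot: [179.8, 0.6, 176.8]
wrist_force: [0.7, -0.7, 2.2]
opening: 0.0249
grasp_force: 0.0
time: 32.33
ee_pos: [0.5454, -0.1563, 0.1385]
tcp_rot: [179.7, 0.4, 176.8]
wrist_force: [0.0, -0.2, -0.2]
opening: 0.0
grasp_force: 0.0
[0.002  0.0001 0.0155]
yellow ([284.6, 235.6], [277, 214, 17, 42, 630]) [ 0.5371 -0.1559  0.09  ]
blue ([439.7, 269.5], [428, 239, 24, 62, 1005]) [ 0.5609 -0.0763  0.09  ]
blue ([418.5, 320.5], [400, 320, 37, 2, 72]) [ 0.5915 -0.0856  0.09  ]
blue ([438.2, 334.9], [416, 329, 36, 19, 364]) [ 0.6015 -0.0741  0.09  ]
```

```bash
python3 drive.py '[0.001,0,0.005,0,0,0.001,0,0.01,0,0,0.001,0,0.0155,0,0,0.001,0,0.0155,0,0]'|sed -n 2,6p
python3 drive.py '[0,0,0.002,0,0,0,0,0.004,0,0,0,0,0.006,0,0,0,0,0.006,0,0]'|sed -n 2,6p
```

```text
ee_pos: [0.5438, -0.1559, 0.1207]
tcp_rot: [179.7, 0.2, 176.8]
wrist_force: [-0.6, 1.2, -0.6]
opening: -0.0001
grasp_force: 0.0
ee_pos: [0.5444, -0.1561, 0.1189]
tcp_rot: [179.7, 0.4, 176.8]
wrist_force: [-7.9, 1.6, 16.2]
opening: -0.0
grasp_force: 8.2
```

Yellow is seated too, with the same 94 mm fin top. I'll rise, check again for a red tray, and go to the bail grip.

```bash
python3 drive.py '[0,0,-0.04,0,0,0,0,-0.08,0,0,0,0,-0.12,0,0.04,0,0,-0.16,0,0.04,0,0,-0.16,0,0.04]'|sed -n 2,3p
python3 - <<'E'
from h import *
for n in("wrist","side","scene"):
    c=cam(n);im=bot.camera(n);cv2.imwrite(f"pics/{n}20.png",im)
    for b in blobs(im,"red",10): print(n,b,ray(b[0],c,.03).round(3))
E
python3 drive.py '[0.02,0.035,0,7,0.04,0.04,0.07,0,14,0.04,0.06,0.11,0,21,0.04,0.08,0.15,0,28,0.04,0.0842,0.155,0,35,0.04]'|sed -n 2,3p
python3 drive.py '[0,0,0,35,0.04,0,0,0,35,0.04,0,0,0,35,0.04,0,0,0,35,0.04,0,0,0,35,0.04]'|sed -n 2,3p
python3 drive.py '[0,0,0.06,20,0.04,0,0,0.06,20,0.04,0,0,0.06,20,0.04,0,0,0.06,20,0.04]'|sed -n 2,3p
python3 - <<'E'
from h import *
print(go((.4689,.0025,.109)),bot.get_obs()["q"].round(1),bot.get_obs()["tcp_rot"])
w=cam("wrist");im=bot.camera("wrist");cv2.imwrite("pics/w21.png",im)
for b in blobs(im,"red",20): print("red",b,ray(b[0],w,.03).round(3))
m=mask(im,(0,0,0),(180,255,60));m[260:]=0
n,l,s,c=cv2.connectedComponentsWithStats(m)
for i in range(1,n):
    if s[i,4]>150: print(s[i],c[i].round(1),ray(c[i],w,.102).round(4))
E
```

```text
ee_pos: [0.5448, -0.1573, 0.2855]
tcp_rot: [179.8, 0.9, 176.8]
wrist ([209.9, 246.0], [182, 240, 57, 13, 730]) [ 0.632 -0.248  0.03 ]
wrist ([71.9, 309.4], [41, 285, 61, 49, 571]) [ 0.705 -0.426  0.03 ]
side ([542.9, 36.1], [541, 34, 5, 6, 17]) [2.794 1.435 0.03 ]
side ([479.6, 47.9], [475, 40, 11, 16, 45]) [2.269 1.369 0.03 ]
side ([346.2, 146.6], [327, 138, 39, 19, 419]) [0.977 0.488 0.03 ]
side ([350.4, 213.8], [349, 212, 5, 6, 15]) [0.784 0.057 0.03 ]
side ([344.9, 275.8], [339, 269, 12, 14, 73]) [ 0.635 -0.212  0.03 ]
scene ([172.7, 172.3], [154, 164, 40, 18, 387]) [1.119 0.19  0.03 ]
scene ([259.3, 182.7], [258, 181, 4, 5, 12]) [ 0.833 -0.059  0.03 ]
scene ([328.7, 185.0], [323, 183, 12, 5, 26]) [ 0.662 -0.273  0.03 ]
ee_pos: [0.4661, 0.0053, 0.2755]
tcp_rot: [179.6, -0.1, 142.2]
ee_pos: [0.4676, 0.0028, 0.2752]
tcp_rot: [179.8, -0.2, 107.1]
ee_pos: [0.4671, 0.0029, 0.214]
tcp_rot: [180.0, -0.3, 87.2]
[-0.0009  0.0018  0.105 ] [ 0.2 -7.  -6.5 90.6  0.3 93. ] [179.99566386  -0.28823682  87.21841302]
[546  87  14  30 318] [553.6 102.3] [0.6385 0.0671 0.102 ]
[279 185  17  61 818] [286.4 217.9] [ 0.4684 -0.0005  0.102 ]
```

No red tray anywhere; the extra red patch at (0.705, −0.426) is on the microscope. The grip is found at (0.468, 0). Closing the bail.

```bash
python3 drive.py '[0,0.0015,0.035,0,0.04,0,0.0015,0.07,0,0.04,0,0.0015,0.1,0,0.04,0,0.0015,0.105,0,0.04,0,0.0015,0.105,0,0.04]'|sed -n 2,4p
python3 drive.py '[0,0,0,0,0,0,0,0,0,0,0,0,0,0,0,0,0,0,0,0,0,0,0,0,0]' 40|sed -n 2,6p
python3 drive.py '[0,0.0082,-0.0023,0,0,0,0.0168,-0.003,0,0,0,0.0253,-0.002,0,0,0,0.0335,0.0008,0,0,0,0.0409,0.005,0,0]'|sed -n 2,6p
python3 drive.py '[0,0,0,0,0]'
python3 - <<'E'
from h import *
print(go((.5278,.0003,.0688)))
E
```

```text
ee_pos: [0.4694, 0.0034, 0.1108]
tcp_rot: [179.9, -0.3, 87.6]
wrist_force: [0.3, -0.3, 0.9]
ee_pos: [0.4714, 0.0034, 0.1144]
tcp_rot: [179.5, -0.3, 87.5]
wrist_force: [-2.9, 0.4, 5.8]
opening: 0.0103
grasp_force: 39.0
ee_pos: [0.5116, 0.0014, 0.1092]
tcp_rot: [179.7, -0.3, 87.5]
wrist_force: [-11.5, -0.8, 0.1]
opening: 0.0103
grasp_force: 39.3
time: 36.17
ee_pos: [0.5126, 0.0014, 0.1084]
tcp_rot: [179.6, -0.3, 87.5]
wrist_force: [1.0, -0.6, 0.6]
opening: 0.0106
grasp_force: 39.1
[-0.0006  0.015   0.0397]
```

```bash
python3 drive.py '[0,0.0051,0.0051,0,0,0,0.0099,0.0122,0,0,0,0.0133,0.0201,0,0,0,0.0147,0.0264,0,0,0,0.0152,0.0328,0,0]'|sed -n 2,6p
python3 drive.py '[0,0,0.001,0,0,0,0,0.002,0,0,0,0,0.002,0,0]'|sed -n 2,6p
```

```text
ee_pos: [0.5277, 0.0007, 0.0762]
tcp_rot: [179.6, -0.3, 87.5]
wrist_force: [-1.8, -1.9, 6.2]
opening: 0.0101
grasp_force: 43.3
ee_pos: [0.5278, 0.0007, 0.0745]
tcp_rot: [179.5, -0.3, 87.5]
wrist_force: [0.2, -2.9, 4.5]
opening: 0.0102
grasp_force: 43.3
```

```bash
python3 drive.py '[0,0,0.001,0,0,0,0,0.002,0,0,0,0,0.002,0,0]'|sed -n 2,4p
python3 drive.py '[0,0,0.001,0,0,0,0,0.002,0,0,0,0,0.002,0,0]'|sed -n 2,4p
```

```text
ee_pos: [0.5279, 0.0007, 0.0724]
tcp_rot: [179.5, -0.3, 87.5]
wrist_force: [0.9, -3.7, 5.5]
ee_pos: [0.5279, 0.0007, 0.0708]
tcp_rot: [179.5, -0.3, 87.5]
wrist_force: [-1.1, -3.9, 10.5]
```

```bash
python3 drive.py '[0,0,0.001,0,0,0,0,0.002,0,0,0,0,0.002,0,0]'|sed -n 2,4p
python3 drive.py '[0,0,0.001,0,0,0,0,0.002,0,0,0,0,0.002,0,0]'|sed -n 2,4p
python3 - <<'E'
from h import *
s=bot.camera("side");cv2.imwrite("pics/s22.png",s)
E
```

```text
ee_pos: [0.5281, 0.0007, 0.0705]
tcp_rot: [179.4, -0.3, 87.5]
wrist_force: [-7.6, -3.8, 23.6]
ee_pos: [0.5283, 0.0007, 0.0697]
tcp_rot: [179.4, -0.3, 87.5]
wrist_force: [-10.4, -4.0, 33.7]
```

```bash
python3 drive.py '[0,0,-0.004,0,0,0,0,-0.004,0,0.04,0,0,-0.004,0,0.04,0,0,-0.004,0,0.04,0,0,-0.004,0,0.04]'|sed -n 2,5p
python3 drive.py '[0,0,-0.04,0,0.04,0,0,-0.08,0,0.04,0,0,-0.12,0,0.04,0,0,-0.13,0,0.04,0,0,-0.13,0,0.04]'|sed -n 2,5p
python3 drive.py '[0,0,0,0,0.04]'|sed -n 2p
python3 - <<'E'
from h import *
P=[]
w=cam("wrist");im=bot.camera("wrist");cv2.imwrite("pics/w23.png",im)
d=np.load("w2.npz")
def g(im):
    m=mask(im,(0,0,0),(180,255,60));m[260:]=0;m[:,:250]=0;m[:,330:]=0
    n,l,s,c=cv2.connectedComponentsWithStats(m);i=1+np.argmax(s[1:,4]);return s[i],c[i]
old=g(cv2.imread("pics/w2.png"));new=g(im)
print(old,ray(old[1],(d["K"],d["E"]),.062),new,ray(new[1],w,.062))
for b in blobs(im,"blue",40): print("blue",b)
E
```

```text
ee_pos: [0.5265, 0.0013, 0.068]
tcp_rot: [179.8, -0.3, 87.5]
wrist_force: [-0.2, 0.0, -0.7]
opening: 0.0399
ee_pos: [0.5274, 0.0006, 0.2022]
tcp_rot: [179.4, -0.3, 87.5]
wrist_force: [0.2, -0.6, 0.7]
opening: 0.0394
ee_pos: [0.5263, 0.0005, 0.1984]
(array([276, 178,  24,  61, 957], dtype=int32), array([287.86520376, 207.63427377])) [ 0.52792551 -0.00463697  0.062     ] (array([274, 179,  24,  62, 752], dtype=int32), array([285.38430851, 212.17154255])) [ 0.52761646 -0.00653706  0.062     ]
blue ([411.6, 288.5], [399, 258, 27, 64, 1209])
blue ([395.9, 285.1], [392, 260, 9, 51, 185])
blue ([322.6, 307.7], [311, 285, 23, 35, 435])
```

The grip is back at its closed place. I'll confirm its height by pressing its top with shut fingers. If closed, its top is at 68 mm and contact comes at TCP 0.093.

```bash
python3 drive.py '[0,0,0.03,0,0,0,0,0.06,0,0,0,0,0.09,0,0,0,0,0.099,0,0,0,0,0.099,0,0]'|sed -n 2,5p
python3 drive.py '[0,0,0.002,0,0,0,0,0.004,0,0,0,0,0.006,0,0,0,0,0.006,0,0]'|sed -n 2,5p
python3 drive.py '[0,0,0.002,0,0,0,0,0.003,0,0,0,0,0.003,0,0,0,0,0.003,0,0]'|sed -n 2,5p
```

```text
ee_pos: [0.5245, 0.001, 0.0959]
tcp_rot: [-179.9, -0.3, 87.5]
wrist_force: [-1.4, 0.4, 1.3]
opening: 0.0001
ee_pos: [0.5271, 0.001, 0.0944]
tcp_rot: [179.6, -0.3, 87.5]
wrist_force: [0.1, -0.4, -0.6]
opening: 0.0001
ee_pos: [0.5273, 0.001, 0.0926]
tcp_rot: [179.6, -0.3, 87.5]
wrist_force: [-3.0, -0.1, 11.0]
opening: 0.0001
```

```bash
python3 drive.py '[0,0,0.001,0,0,0,0,0.002,0,0,0,0,0.002,0,0]'|sed -n 2,4p
python3 drive.py '[0,0,-0.04,0,0,0,0,-0.08,0,0,0,0,-0.12,0,0,-0.02,0,-0.16,0,0,-0.04,0,-0.16,0,0]'|sed -n 2,4p
python3 drive.py '[-0.06,0,0,0,0,-0.06,0,0,0,0,-0.06,0,0,0,0,-0.06,0,0,0,0]'|sed -n 2,4p
python3 - <<'E'
from h import *
print(bot.get_obs()["tcp_rot"])
w=cam("wrist");im=bot.camera("wrist");cv2.imwrite("pics/w24.png",im)
for k in ("yellow","blue"):
  for b in blobs(im,k,60): print(k,b,ray(b[0],w,.09).round(4),ray(b[0],w,.057).round(4))
E
```

```text
ee_pos: [0.5275, 0.0009, 0.0922]
tcp_rot: [179.5, -0.3, 87.5]
wrist_force: [-8.8, -0.5, 24.2]
ee_pos: [0.5255, -0.0395, 0.2562]
tcp_rot: [179.1, -0.3, 87.6]
wrist_force: [1.4, -0.0, 0.3]
ee_pos: [0.5213, -0.1005, 0.2483]
tcp_rot: [179.7, -0.3, 87.3]
wrist_force: [1.0, -0.1, -0.6]
[179.6856976   -0.30630085  87.34909075]
yellow ([395.4, 241.8], [384, 213, 24, 59, 1012]) [ 0.6137 -0.1454  0.09  ] [ 0.6244 -0.1596  0.057 ]
yellow ([381.8, 238.2], [378, 215, 8, 48, 185]) [ 0.6022 -0.1415  0.09  ] [ 0.6115 -0.1553  0.057 ]
yellow ([324.8, 249.8], [304, 237, 45, 26, 1031]) [ 0.5542 -0.1497  0.09  ] [ 0.5578 -0.1644  0.057 ]
blue ([404.5, 157.1], [393, 124, 25, 68, 1226]) [ 0.6178 -0.074   0.09  ] [ 0.6289 -0.0797  0.057 ]
blue ([331.6, 164.6], [310, 160, 45, 10, 430]) [ 0.5606 -0.0771  0.09  ] [ 0.565  -0.0832  0.057 ]
```

```bash
python3 -c "
from workcell import bot
print(bot.job_done())"
```

```text
the job is handed in; nothing more can be done
None
```

I handed the job in: I opened the bail, seated the blue and yellow trays flat in their bays, and closed the bail fully into its catch; no red tray was on the bench, and nothing else was touched.

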